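# Change over the battery packs in a three-bay charger

### The arm

A 6-joint arm with a two-finger parallel gripper is mounted at the origin on a cart in front of the work surface, level with it; the furniture and walls round the work are solid. World frame = base frame: x ahead of the robot, y to its left, z up, the work surface at z = 0. Lengths are in m, angles in rad, forces in N, time in s.
With the tool pointing down it reaches from about 0.25 to 0.775 m from the base axis. Payload 4 kg.
Tool frame: the origin (TCP) lies on the centre line of the jaws, within the pads' length; the fingertips stand 14 mm ahead of it and the grasp point (between the pads) lies 5 mm behind it (nose_length is the distance from the TCP to the fingertips, in m); z points along the fingers, y is the line along which they close (so a half turn about z gives the same grasp; the last joint's range is limited). The gripper opens to 85 mm and grips with 20 to 120 N. Pads are 22 mm wide; open, the fingers measure 114 mm over their backs; the gripper's body (76 mm by 85 mm) begins 54 mm behind the grasp point. The pads swing forward as they close: fully open they stand 13 mm farther back than shut.
Start: joints at [-1.31, 0.087, 1.371, -0, 1.684, -0.103], TCP at [0.196, -0.514, 0.245] pointing down, gripper open.
Joint ranges: [-3.1, 3.1], [-0.76, 2.03], [0.27, 2.55], [-1.08, 4.22], [0.17, 2.65], [-2.57, 2.57]. Speed limits (rad/s): [2.79, 2.79, 3.14, 3.14, 3.14, 3.14].

### API

Orientations are given as a unit quaternion [w, x, y, z].
In Python, from workcell import * gives the robot as it stands.
- The arm moves only by the shell command python3 -m jog 'ROWS' [FORCE]. ROWS is a JSON object of lists of equal length, an entry for each row: "linear": the shift along the tool's x, y, z in mm, a list of three; "spin": the turn about the tool's z in degrees; "hand": the closure, from -1 (fully open) to 1 (shut), so that 0 is half open. A call has 1 to 5 rows; each row shifts and turns the commanded pose from where the row before left it, along the tool's axes as they then stand; what a row does not reach is not made up. A row lasts 1/8 s, in which the tool goes at most 62.5 mm and 10.7 degrees, less where a joint would pass 70% of its speed; a pose out of reach is approached as far as the arm can. A call with a gripper value outside its range is refused whole. The fingers move at their own pace and stop on an object; FORCE is the grip in N (left out, the last holds). Time passes only in rows, so rows that do not move let the fingers close. It gives the time, the measured TCP pose, the force, the opening and the grip force at its end, in the units of the state.
- get_state(): the state, without advancing time (a new reading comes with each control period).
- read_camera(name): name is "scene" or "top"; returns a dict with "color" (480x640x3 uint8, red, green, blue), "K" (3x3 intrinsics, pixels), "distortion" ([k1, k2, p1, p2, k3] as OpenCV has them; the pictures are not rectified), "extrinsics" (4x4, takes a point from world to camera coordinates). Camera axes: x right, y down, z forward; pixel columns grow to the right and rows downward; lengths in m; the calibration is good to about 2 mm. A picture is of the moment at which its call begins. There is no depth.
- sign_off(): hands the job in; it is judged then, once.
The state is a dict: "time_s": time; "qpos": joint angles; "qvel": joint speeds; "tau": joint torques, N m; "eef_pos": TCP position; "eef_rot": TCP orientation; "wrist_force": force on the tool from outside, world axes, zero at the start; "torque": the same for the moment, N m; "width": finger opening in m; "grip_force": force on a finger pad.
Only numpy, scipy, OpenCV 4.12 (cv2) and the standard library are available. Lean on these libraries where they do the work, as an engineer would, in place of code of your own. Each camera call takes 0.05 s, during which the arm holds its last target. There are 200 camera calls.

### The job

First switch all three bays of the charger off, move the charged packs from the bays to the ready tray, lying flat side by side, and seat the spent packs from the desk flat in bays, contact end to the back. Then switch on just the bays that now hold a pack and leave the others off. Grip the packs gently and never touch a pack in a bay that is switched on; leave the flask and the mouse where they stand.

Things in the scene. Friction and masses are not known exactly. Their poses are not given: they have to be found in the camera images.
- charged_1: Charged battery pack, black block 110 x 46 x 24 mm, 0.2 kg; origin at the centre of its underside, x along its length to the contact end (grey cap, three brass strips; ribs on the other end). Grip across the 46 mm near the middle, gently: over 100 N on it, both fingers added up, damages it (20 to 25 N a finger holds it). Starts flat in bay 1. May be absent (None).
- charged_2: Charged battery pack, black block 110 x 46 x 24 mm, 0.2 kg; origin at the centre of its underside, x along its length to the contact end (grey cap, three brass strips; ribs on the other end). Grip across the 46 mm near the middle, gently: over 100 N on it, both fingers added up, damages it (20 to 25 N a finger holds it). Starts flat in bay 2. May be absent (None).
- charged_3: Charged battery pack, black block 110 x 46 x 24 mm, 0.2 kg; origin at the centre of its underside, x along its length to the contact end (grey cap, three brass strips; ribs on the other end). Grip across the 46 mm near the middle, gently: over 100 N on it, both fingers added up, damages it (20 to 25 N a finger holds it). Starts flat in bay 3. May be absent (None).
- spent_1: Spent battery pack, black block 110 x 46 x 24 mm, 0.2 kg; origin at the centre of its underside, x along its length to the contact end (grey cap, three brass strips; ribs on the other end). Grip across the 46 mm near the middle, gently: over 100 N on it, both fingers added up, damages it (20 to 25 N a finger holds it). Starts flat on the desk left of the charger, x within 50 deg of world x.
- spent_1_contacts (a point): spent_1: bottom edge of its contact end, 55 mm from its origin along its x.
- spent_2: Spent battery pack, black block 110 x 46 x 24 mm, 0.2 kg; origin at the centre of its underside, x along its length to the contact end (grey cap, three brass strips; ribs on the other end). Grip across the 46 mm near the middle, gently: over 100 N on it, both fingers added up, damages it (20 to 25 N a finger holds it). Starts flat on the desk left of the charger, x within 50 deg of world x.
- spent_2_contacts (a point): spent_2: bottom edge of its contact end, 55 mm from its origin along its x.
- charger: Three-bay charger, fixed, grey slab 200 x 272 x 22 mm; origin: centre of its underside; x points to its back (away from the robot), y to its left. Bays 90 mm apart along y, bay 1 leftmost. Guides round each bay stand 9 mm above the flat deck with 4 to 5 mm of play round a pack; along the middle 75 mm of its length there are none, so fingers can go down to the deck. Contact block behind each bay, 20 mm high.
- bay_1 (a point): Centre of bay 1 on the deck, 22 mm above the desk, axes as the charger's: a seated pack has its origin here and its x along the charger's x.
- switch_1 (a joint): Bat switch of bay 1: 0 = off, bat leaning to the charger's left (+y); 0.76 = on, leaning right (-y, where a short black line marks the plate). It snaps: sprung to whichever side of its centre (0.38) it is on, it takes 2 to 4 N at the tip to bring over. Counts as on above 0.6, off below 0.16. All start on.
- switch_1_tip (a point): Near the end of bat 1, a round steel lever 10 mm thick there, 6 mm at its foot, 34 mm from the pivot: 13 mm left (off) or right (on) of it, 60 mm above the desk. The pivot is 29 mm above the desk, 98 mm in front of (charger -x) bay 1's centre; the deck is free for 60 mm to either side of it, and for 33 mm behind it, up to the bay's front guide.
- bay_2 (a point): Centre of bay 2 on the deck, 22 mm above the desk, axes as the charger's: a seated pack has its origin here and its x along the charger's x.
- switch_2 (a joint): Bat switch of bay 2: 0 = off, bat leaning to the charger's left (+y); 0.76 = on, leaning right (-y, where a short black line marks the plate). It snaps: sprung to whichever side of its centre (0.38) it is on, it takes 2 to 4 N at the tip to bring over. Counts as on above 0.6, off below 0.16. All start on.
- switch_2_tip (a point): Near the end of bat 2, a round steel lever 10 mm thick there, 6 mm at its foot, 34 mm from the pivot: 13 mm left (off) or right (on) of it, 60 mm above the desk. The pivot is 29 mm above the desk, 98 mm in front of (charger -x) bay 2's centre; the deck is free for 60 mm to either side of it, and for 33 mm behind it, up to the bay's front guide.
- bay_3 (a point): Centre of bay 3 on the deck, 22 mm above the desk, axes as the charger's: a seated pack has its origin here and its x along the charger's x.
- switch_3 (a joint): Bat switch of bay 3: 0 = off, bat leaning to the charger's left (+y); 0.76 = on, leaning right (-y, where a short black line marks the plate). It snaps: sprung to whichever side of its centre (0.38) it is on, it takes 2 to 4 N at the tip to bring over. Counts as on above 0.6, off below 0.16. All start on.
- switch_3_tip (a point): Near the end of bat 3, a round steel lever 10 mm thick there, 6 mm at its foot, 34 mm from the pivot: 13 mm left (off) or right (on) of it, 60 mm above the desk. The pivot is 29 mm above the desk, 98 mm in front of (charger -x) bay 3's centre; the deck is free for 60 mm to either side of it, and for 33 mm behind it, up to the bay's front guide.
- tray: Ready tray, fixed, shallow black tray 152 x 250 x 13 mm (x, y, z) with 4 mm walls and floor, felt-lined, right of the charger. Origin: centre of its underside; x points away from the robot. Three packs fit side by side, x along the tray's x: one on its middle line, one 72 mm to either side.
- flask: White drinking flask, 69 mm across and 186 mm high, standing behind the charger; to be left alone. Origin: centre of its underside.
- mouse: Computer mouse, 104 x 60 x 38 mm, behind the tray; to be left alone. Origin: centre of its underside.
There are look-alikes about, which are no part of the job. What is shaped like the charged_3 but blue is not meant. What is shaped like the spent_1 but red is not meant.

How it is judged:
On the way, in this order (a step that is already met when the one before it is completed fails the run):
1. all three bay switches are off, before any pack has been moved (value of joint each of switch_1, switch_2, switch_3 below 0.16 rad and horizontal distance between charged_1 and bay_1 below 0.05 m and z of charged_1 in the frame of bay_1 below 0.03 m and horizontal distance between charged_2 and bay_2 below 0.05 m and z of charged_2 in the frame of bay_2 below 0.03 m and horizontal distance between charged_3 and bay_3 below 0.05 m and z of charged_3 in the frame of bay_3 below 0.03 m), for 0.2 s.
2. with all bays off, every charged pack lies in the ready tray and every spent pack is seated in a bay (value of joint each of switch_1, switch_2, switch_3 below 0.16 rad and x of charged_1 in the frame of tray between -0.05 and 0.05 m and y of charged_1 in the frame of tray between -0.105 and 0.105 m and z of charged_1 in the frame of tray between 0 and 0.009 m and angle between each of charged_1, charged_2, charged_3's own z axis and vertical below 0.08 rad and x of charged_2 in the frame of tray between -0.05 and 0.05 m and y of charged_2 in the frame of tray between -0.105 and 0.105 m and z of charged_2 in the frame of tray between 0 and 0.009 m and x of charged_3 in the frame of tray between -0.05 and 0.05 m and y of charged_3 in the frame of tray between -0.105 and 0.105 m and z of charged_3 in the frame of tray between 0 and 0.009 m and ((horizontal distance between spent_1 and bay_1 below 0.012 m and x of spent_1_contacts in the frame of bay_1 above 0.04 m and y of spent_1_contacts in the frame of bay_1 between -0.012 and 0.012 m and z of spent_1 in the frame of bay_1 between -0.004 and 0.004 m and angle between spent_1's own z axis and vertical below 0.08 rad) or (horizontal distance between spent_1 and bay_2 below 0.012 m and x of spent_1_contacts in the frame of bay_2 above 0.04 m and y of spent_1_contacts in the frame of bay_2 between -0.012 and 0.012 m and z of spent_1 in the frame of bay_2 between -0.004 and 0.004 m and angle between spent_1's own z axis and vertical below 0.08 rad) or (horizontal distance between spent_1 and bay_3 below 0.012 m and x of spent_1_contacts in the frame of bay_3 above 0.04 m and y of spent_1_contacts in the frame of bay_3 between -0.012 and 0.012 m and z of spent_1 in the frame of bay_3 between -0.004 and 0.004 m and angle between spent_1's own z axis and vertical below 0.08 rad)) and ((horizontal distance between spent_2 and bay_1 below 0.012 m and x of spent_2_contacts in the frame of bay_1 above 0.04 m and y of spent_2_contacts in the frame of bay_1 between -0.012 and 0.012 m and z of spent_2 in the frame of bay_1 between -0.004 and 0.004 m and angle between spent_2's own z axis and vertical below 0.08 rad) or (horizontal distance between spent_2 and bay_2 below 0.012 m and x of spent_2_contacts in the frame of bay_2 above 0.04 m and y of spent_2_contacts in the frame of bay_2 between -0.012 and 0.012 m and z of spent_2 in the frame of bay_2 between -0.004 and 0.004 m and angle between spent_2's own z axis and vertical below 0.08 rad) or (horizontal distance between spent_2 and bay_3 below 0.012 m and x of spent_2_contacts in the frame of bay_3 above 0.04 m and y of spent_2_contacts in the frame of bay_3 between -0.012 and 0.012 m and z of spent_2 in the frame of bay_3 between -0.004 and 0.004 m and angle between spent_2's own z axis and vertical below 0.08 rad))), for 0.2 s.
At the end, for the whole second after the job is handed in: Charged packs lie flat on the ready tray's floor inside its walls; spent packs are seated flat in bays (within 12 mm of its centre, contact end to the back and within 12 mm sideways, not on the guides); bays holding a pack are on (over 0.6), the others off (under 0.16); packs released, at rest (x of charged_1 in the frame of tray between -0.05 and 0.05 m and y of charged_1 in the frame of tray between -0.105 and 0.105 m and z of charged_1 in the frame of tray between 0 and 0.009 m and angle between each of charged_1, charged_2, charged_3's own z axis and vertical below 0.08 rad and x of charged_2 in the frame of tray between -0.05 and 0.05 m and y of charged_2 in the frame of tray between -0.105 and 0.105 m and z of charged_2 in the frame of tray between 0 and 0.009 m and x of charged_3 in the frame of tray between -0.05 and 0.05 m and y of charged_3 in the frame of tray between -0.105 and 0.105 m and z of charged_3 in the frame of tray between 0 and 0.009 m and ((horizontal distance between spent_1 and bay_1 below 0.012 m and x of spent_1_contacts in the frame of bay_1 above 0.04 m and y of spent_1_contacts in the frame of bay_1 between -0.012 and 0.012 m and z of spent_1 in the frame of bay_1 between -0.004 and 0.004 m and angle between spent_1's own z axis and vertical below 0.08 rad) or (horizontal distance between spent_1 and bay_2 below 0.012 m and x of spent_1_contacts in the frame of bay_2 above 0.04 m and y of spent_1_contacts in the frame of bay_2 between -0.012 and 0.012 m and z of spent_1 in the frame of bay_2 between -0.004 and 0.004 m and angle between spent_1's own z axis and vertical below 0.08 rad) or (horizontal distance between spent_1 and bay_3 below 0.012 m and x of spent_1_contacts in the frame of bay_3 above 0.04 m and y of spent_1_contacts in the frame of bay_3 between -0.012 and 0.012 m and z of spent_1 in the frame of bay_3 between -0.004 and 0.004 m and angle between spent_1's own z axis and vertical below 0.08 rad)) and ((horizontal distance between spent_2 and bay_1 below 0.012 m and x of spent_2_contacts in the frame of bay_1 above 0.04 m and y of spent_2_contacts in the frame of bay_1 between -0.012 and 0.012 m and z of spent_2 in the frame of bay_1 between -0.004 and 0.004 m and angle between spent_2's own z axis and vertical below 0.08 rad) or (horizontal distance between spent_2 and bay_2 below 0.012 m and x of spent_2_contacts in the frame of bay_2 above 0.04 m and y of spent_2_contacts in the frame of bay_2 between -0.012 and 0.012 m and z of spent_2 in the frame of bay_2 between -0.004 and 0.004 m and angle between spent_2's own z axis and vertical below 0.08 rad) or (horizontal distance between spent_2 and bay_3 below 0.012 m and x of spent_2_contacts in the frame of bay_3 above 0.04 m and y of spent_2_contacts in the frame of bay_3 between -0.012 and 0.012 m and z of spent_2 in the frame of bay_3 between -0.004 and 0.004 m and angle between spent_2's own z axis and vertical below 0.08 rad)) and ((value of joint switch_1 above 0.6 rad and ((horizontal distance between spent_1 and bay_1 below 0.012 m and x of spent_1_contacts in the frame of bay_1 above 0.04 m and y of spent_1_contacts in the frame of bay_1 between -0.012 and 0.012 m and z of spent_1 in the frame of bay_1 between -0.004 and 0.004 m and angle between spent_1's own z axis and vertical below 0.08 rad) or (horizontal distance between spent_2 and bay_1 below 0.012 m and x of spent_2_contacts in the frame of bay_1 above 0.04 m and y of spent_2_contacts in the frame of bay_1 between -0.012 and 0.012 m and z of spent_2 in the frame of bay_1 between -0.004 and 0.004 m and angle between spent_2's own z axis and vertical below 0.08 rad))) or (value of joint switch_1 below 0.16 rad and not (horizontal distance between spent_1 and bay_1 below 0.05 m and z of spent_1 in the frame of bay_1 below 0.03 m) and not (horizontal distance between spent_2 and bay_1 below 0.05 m and z of spent_2 in the frame of bay_1 below 0.03 m))) and ((value of joint switch_2 above 0.6 rad and ((horizontal distance between spent_1 and bay_2 below 0.012 m and x of spent_1_contacts in the frame of bay_2 above 0.04 m and y of spent_1_contacts in the frame of bay_2 between -0.012 and 0.012 m and z of spent_1 in the frame of bay_2 between -0.004 and 0.004 m and angle between spent_1's own z axis and vertical below 0.08 rad) or (horizontal distance between spent_2 and bay_2 below 0.012 m and x of spent_2_contacts in the frame of bay_2 above 0.04 m and y of spent_2_contacts in the frame of bay_2 between -0.012 and 0.012 m and z of spent_2 in the frame of bay_2 between -0.004 and 0.004 m and angle between spent_2's own z axis and vertical below 0.08 rad))) or (value of joint switch_2 below 0.16 rad and not (horizontal distance between spent_1 and bay_2 below 0.05 m and z of spent_1 in the frame of bay_2 below 0.03 m) and not (horizontal distance between spent_2 and bay_2 below 0.05 m and z of spent_2 in the frame of bay_2 below 0.03 m))) and ((value of joint switch_3 above 0.6 rad and ((horizontal distance between spent_1 and bay_3 below 0.012 m and x of spent_1_contacts in the frame of bay_3 above 0.04 m and y of spent_1_contacts in the frame of bay_3 between -0.012 and 0.012 m and z of spent_1 in the frame of bay_3 between -0.004 and 0.004 m and angle between spent_1's own z axis and vertical below 0.08 rad) or (horizontal distance between spent_2 and bay_3 below 0.012 m and x of spent_2_contacts in the frame of bay_3 above 0.04 m and y of spent_2_contacts in the frame of bay_3 between -0.012 and 0.012 m and z of spent_2 in the frame of bay_3 between -0.004 and 0.004 m and angle between spent_2's own z axis and vertical below 0.08 rad))) or (value of joint switch_3 below 0.16 rad and not (horizontal distance between spent_1 and bay_3 below 0.05 m and z of spent_1 in the frame of bay_3 below 0.03 m) and not (horizontal distance between spent_2 and bay_3 below 0.05 m and z of spent_2 in the frame of bay_3 below 0.03 m))) and linear speed of each of charged_1, charged_2, charged_3, spent_1, spent_2 below 0.02 m/s and contact force between the fingers and charged_1 below 0.5 N and contact force between the fingers and charged_2 below 0.5 N and contact force between the fingers and charged_3 below 0.5 N and contact force between the fingers and spent_1 below 0.5 N and contact force between the fingers and spent_2 below 0.5 N); the robot touches nothing.
It fails at once if a pack is gripped or pressed with more than 100 N (both fingers together) (contact force between the fingers and charged_1 above 100 N or contact force between the fingers and charged_2 above 100 N or contact force between the fingers and charged_3 above 100 N or contact force between the fingers and spent_1 above 100 N or contact force between the fingers and spent_2 above 100 N).
It fails at once if a pack in a bay is touched by the gripper while that bay is switched on ((value of joint switch_1 above 0.6 rad and (((horizontal distance between charged_1 and bay_1 below 0.05 m and z of charged_1 in the frame of bay_1 below 0.03 m) and contact force between the fingers and charged_1 above 1 N) or ((horizontal distance between charged_2 and bay_1 below 0.05 m and z of charged_2 in the frame of bay_1 below 0.03 m) and contact force between the fingers and charged_2 above 1 N) or ((horizontal distance between charged_3 and bay_1 below 0.05 m and z of charged_3 in the frame of bay_1 below 0.03 m) and contact force between the fingers and charged_3 above 1 N) or ((horizontal distance between spent_1 and bay_1 below 0.05 m and z of spent_1 in the frame of bay_1 below 0.03 m) and contact force between the fingers and spent_1 above 1 N) or ((horizontal distance between spent_2 and bay_1 below 0.05 m and z of spent_2 in the frame of bay_1 below 0.03 m) and contact force between the fingers and spent_2 above 1 N))) or (value of joint switch_2 above 0.6 rad and (((horizontal distance between charged_1 and bay_2 below 0.05 m and z of charged_1 in the frame of bay_2 below 0.03 m) and contact force between the fingers and charged_1 above 1 N) or ((horizontal distance between charged_2 and bay_2 below 0.05 m and z of charged_2 in the frame of bay_2 below 0.03 m) and contact force between the fingers and charged_2 above 1 N) or ((horizontal distance between charged_3 and bay_2 below 0.05 m and z of charged_3 in the frame of bay_2 below 0.03 m) and contact force between the fingers and charged_3 above 1 N) or ((horizontal distance between spent_1 and bay_2 below 0.05 m and z of spent_1 in the frame of bay_2 below 0.03 m) and contact force between the fingers and spent_1 above 1 N) or ((horizontal distance between spent_2 and bay_2 below 0.05 m and z of spent_2 in the frame of bay_2 below 0.03 m) and contact force between the fingers and spent_2 above 1 N))) or (value of joint switch_3 above 0.6 rad and (((horizontal distance between charged_1 and bay_3 below 0.05 m and z of charged_1 in the frame of bay_3 below 0.03 m) and contact force between the fingers and charged_1 above 1 N) or ((horizontal distance between charged_2 and bay_3 below 0.05 m and z of charged_2 in the frame of bay_3 below 0.03 m) and contact force between the fingers and charged_2 above 1 N) or ((horizontal distance between charged_3 and bay_3 below 0.05 m and z of charged_3 in the frame of bay_3 below 0.03 m) and contact force between the fingers and charged_3 above 1 N) or ((horizontal distance between spent_1 and bay_3 below 0.05 m and z of spent_1 in the frame of bay_3 below 0.03 m) and contact force between the fingers and spent_1 above 1 N) or ((horizontal distance between spent_2 and bay_3 below 0.05 m and z of spent_2 in the frame of bay_3 below 0.03 m) and contact force between the fingers and spent_2 above 1 N)))).
It fails at once if the flask or the mouse is moved more than 30 mm (distance of any of flask, mouse from where it was at the start of the episode above 0.03 m).
Of charged_1, charged_2, charged_3 only 1 to 3 are there at a start; the rules pass over those that are not, and their reading is None.
At some moment in a run one of spent_1, spent_2 may be knocked a few centimetres aside while the robot is not near it.
It also fails if it takes over 210 s, if anything falls off the work surface, if the arm or the gripper's body presses on something with over 40 N, if the wrist force passes 120 N, or if a joint passes its speed limit or range.

## Working session

There is one attempt and no reset: what is moved stays moved. The work goes in short steps, Python scripts to look and compute and a shell command to move; the robot and the scene stay as the last step left them, time stands still between calls to the robot, and variables do not carry over. Pictures are saved under pics/ and viewed, at most 14 in all, crops included, and the job is handed in when it is done.

```bash
mkdir -p pics; ls; python3 - <<'E'
from workcell import *
import cv2
s=get_state();print({k:s[k] for k in('time_s','eef_pos','eef_rot','width','wrist_force')})
for n in('scene','top'):
    c=read_camera(n);cv2.imwrite(f'pics/{n}0.png',c['color'][:,:,::-1]);print(n,c['K'],c['distortion'],c['extrinsics'])
E
```

```text
pics
{'time_s': 0.0, 'eef_pos': array([ 0.1955872 , -0.51352896,  0.2441225 ]), 'eef_rot': array([-1.12848395e-03,  9.83504669e-01,  1.80879202e-01, -8.67338290e-05]), 'width': 0.08569014759274485, 'wrist_force': array([-0.4518206 , -0.04292913, -0.17419883])}
scene [[555.23039444   0.         319.22648286]
 [  0.         555.23039444 240.79745439]
 [  0.           0.           1.        ]] [0.01467283 0.         0.         0.         0.        ] [[-0.86687767 -0.49838829 -0.01149852  0.50533373]
 [-0.38848708  0.68981464 -0.61092843  0.22244292]
 [ 0.31241142 -0.52513319 -0.79160232  1.49724965]
 [ 0.          0.          0.          1.        ]]
top [[582.45385288   0.         317.2682531 ]
 [  0.         582.45385288 248.42516892]
 [  0.           0.           1.        ]] [-0.07205358  0.          0.          0.          0.        ] [[-0.01741496 -0.99984561  0.00234018  0.04225907]
 [-0.99572374  0.0171307  -0.09077873  0.59318896]
 [ 0.09072462 -0.00391109 -0.99586834  1.64882915]
 [ 0.          0.          0.          1.        ]]
```

View pics/top0.png

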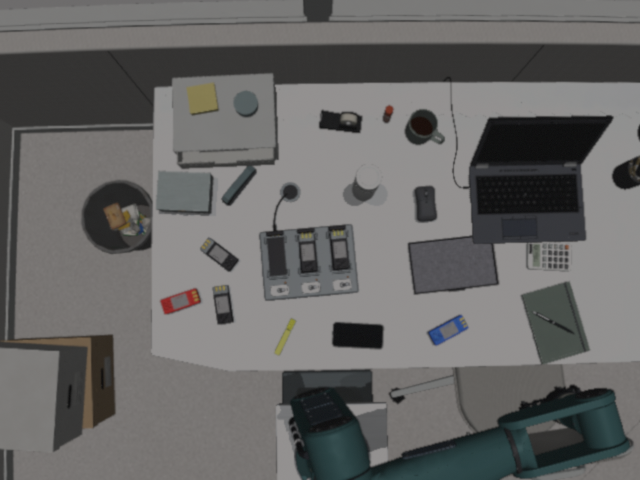

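View pics/scene0.png

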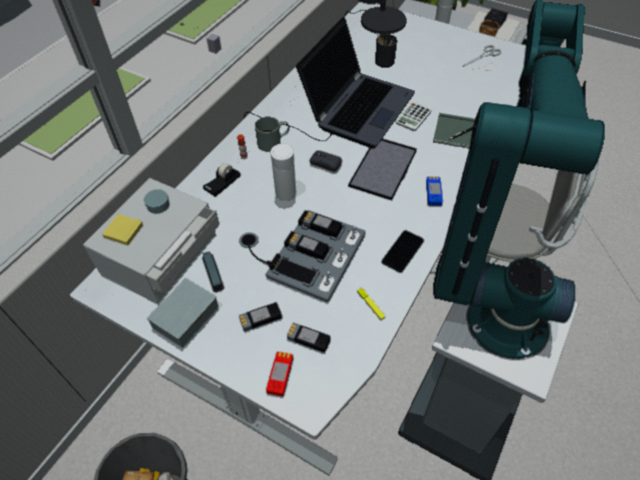

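The top view shows the charger at about (309,262). Bay 1 (277,258) looks empty, while bays 2 (308,252) and 3 (340,248) hold packs. There are two black packs on the desk, at (219,254) and (222,304). The red look-alike is at (181,300), the blue one at (448,330), and the tray is at (453,264). Next I'll enlarge that area.

```bash
cat > h.py <<'E'
from workcell import *
import cv2, numpy as np
from scipy.spatial.transform import Rotation as R
def cam(n):
    return read_camera(n)
def w2p(c,P):
    E=c['extrinsics'];rv=cv2.Rodrigues(E[:3,:3])[0]
    return cv2.projectPoints(np.atleast_2d(np.array(P,float)),rv,E[:3,3],c['K'],c['distortion'])[0][:,0]
def p2w(c,uv,z):
    E=c['extrinsics'];uv=np.atleast_2d(np.array(uv,float))
    n=cv2.undistortPoints(uv[:,None],c['K'],c['distortion'])[:,0]
    d=np.c_[n,np.ones(len(n))]@E[:3,:3];o=-E[:3,:3].T@E[:3,3]
    return o+d*((z-o[2])/d[:,2:])
def crop(c,x0,y0,x1,y1,s,f):
    cv2.imwrite(f,cv2.resize(c['color'][y0:y1,x0:x1,::-1],None,fx=s,fy=s,interpolation=cv2.INTER_CUBIC))
def yaw(s):
    r=R.from_quat(np.roll(s['eef_rot'],-1)).as_matrix();return r
E
python3 - <<'E'
from h import *
c=cam('top')
crop(c,160,220,360,350,4,'pics/c1.png')
E
```

```text
(no output)
```

View pics/c1.png

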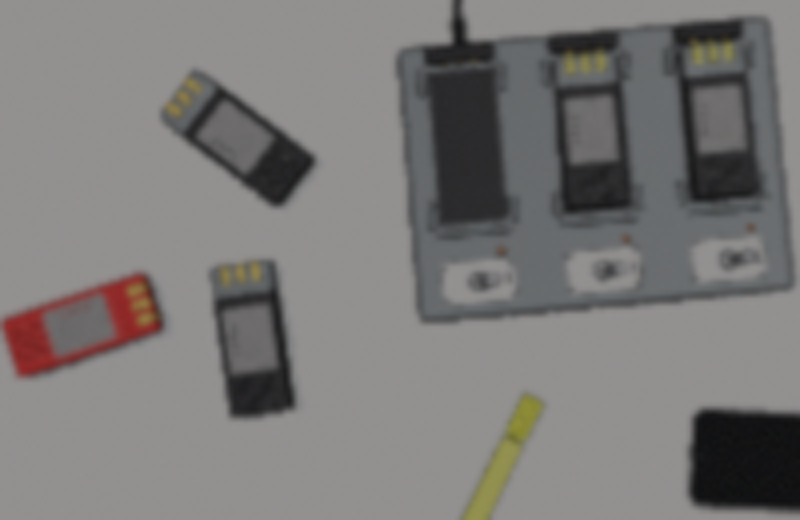

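Crop: bay 1 is empty, so charged_1 is absent, and bays 2 and 3 are full with all bats to the right. Four things are shaped like a spent pack. The black ones at (219,254) and (222,304) are the spent packs. Red (181,300) and blue (448,330) are the wrong colour. Now I'll fit rigid poses to the corners.

```bash
cat >> h.py <<'E'
def fit(W,L,Wd):  # corners in order back-left, back-right, front-right, front-left
    M=np.array([[L/2,Wd/2],[L/2,-Wd/2],[-L/2,-Wd/2],[-L/2,Wd/2]]);W=W[:,:2];m=W.mean(0)
    U,S,V=np.linalg.svd(M.T@(W-m));r=(U@np.diag([1,np.linalg.det(U@V)])@V).T
    a=np.arctan2(r[1,0],r[0,0]);return m,np.degrees(a),np.linalg.norm((M@r.T+m)-W,axis=1)*1e3
def pose(c,uv,z,L,Wd): return fit(p2w(c,uv,z),L,Wd)
E
python3 - <<'E'
from h import *
np.set_printoptions(precision=4,suppress=True)
c=cam('top')
k=lambda a:(np.array(a)+.5)/4-.5+[160,220]
ch=pose(c,k([(399,52),(768,17),(793,287),(421,321)]),.022,.2,.272);print('ch',ch)
print('A',pose(c,k([(163,118),(200,70),(316,160),(280,205)]),.024,.11,.046))
print('B',pose(c,k([(211,268),(273,261),(293,408),(231,416)]),.024,.11,.046))
print('tray',pose(c,[(409,246),(490,237),(497,284),(414,293)],.013,.152,.25))
print('c2',pose(c,k([(552,47),(617,41),(630,207),(564,213)]),.046,.11,.046))
print('c3',pose(c,k([(677,37),(738,31),(757,195),(694,202)]),.046,.11,.046))
m,a,_=ch;a=np.radians(a);r=np.array([[np.cos(a),-np.sin(a)],[np.sin(a),np.cos(a)]])
# switch plates / bats as check
print('bats world',p2w(c,k([(500,280),(622,268),(750,257)]),.060))
# bay centers: unknown offset in x; dark bay1 floor corners at z .022
print('bay1',pose(c,k([(430,72),(496,67),(508,216),(441,222)]),.022,.12,.055))
print('r',r)
for W in (p2w(c,k([(468,145)]),.022),p2w(c,k([(591,127)]),.046),p2w(c,k([(716,117)]),.046)): print((W[:,:2]-m)@r)
s=get_state();print(yaw(s))
E
```

```text
ch (array([0.5561, 0.058 ]), np.float64(4.243176831487775), array([3.5979, 2.3436, 3.3689, 3.0015]))
A (array([0.5823, 0.3141]), np.float64(52.01799517021117), array([2.0072, 2.113 , 2.5716, 3.2476]))
B (array([0.4386, 0.3058]), np.float64(7.256773029439258), array([1.1813, 2.6073, 1.5575, 2.2776]))
tray (array([ 0.5402, -0.3608]), np.float64(5.170743043440438), array([8.92  , 8.3426, 7.2592, 8.0232]))
c2 (array([0.5844, 0.0605]), np.float64(3.5059557465794904), array([4.0549, 4.735 , 4.1103, 4.7134]))
c3 (array([ 0.5905, -0.029 ]), np.float64(5.031740707185679), array([4.3431, 4.0889, 3.9767, 4.2173]))
bats world [[ 0.4764  0.1256  0.06  ]
 [ 0.4834  0.04    0.06  ]
 [ 0.4895 -0.0499  0.06  ]]
bay1 (array([0.5754, 0.149 ]), np.float64(3.7451866329816896), array([6.6577, 6.926 , 6.8145, 6.5142]))
r [[ 0.9973 -0.074 ]
 [ 0.074   0.9973]]
[[0.0253 0.0898]]
[[0.0281 0.0002]]
[[ 0.0271 -0.0889]]
[[ 0.9346  0.3558 -0.0003]
 [ 0.3558 -0.9346  0.0013]
 [ 0.0001 -0.0014 -1.    ]]
```

Bay 1 is empty. The bats sit 13 mm right of pivots at charger x≈-0.074, which agrees with bay centres at +0.024. Next I'll work out the moves for switching off.

```bash
cat >> h.py <<'E'
np.set_printoptions(precision=4,suppress=True)
CH=np.array([.556,.058]);CA=np.radians(4.24)
RC=np.array([[np.cos(CA),-np.sin(CA)],[np.sin(CA),np.cos(CA)]])
def chw(x,y): return CH+RC@[x,y]
def inch(p): return RC.T@(np.array(p)[:2]-CH)
def go(x,y,z,h):
    """print spin (deg) and then the shift along tool axes (after the spin) in mm"""
    s=get_state();r=yaw(s);h0=np.degrees(np.arctan2(r[1,0],r[0,0]));d=np.array([x,y])-s['eef_pos'][:2]
    sp=(h0-h+180)%360-180;a=np.radians(h)
    print('spin %.1f  lin %.1f %.1f %.1f'%(sp,1e3*d@[np.cos(a),np.sin(a)],1e3*d@[np.sin(a),-np.cos(a)],1e3*(s['eef_pos'][2]-z)),
     '| w/o turn first: %.1f %.1f'%tuple(1e3*(r[:2,:2].T@d)))
E
python3 - <<'E'
from h import *
go(*chw(-.074,-.135),.13,4.24)
go(*chw(-.074,-.135),.056,4.24)
E
```

```text
spin 16.6  lin 327.7 -408.5 114.6 | w/o turn first: 430.7 -297.9
spin 16.6  lin 327.7 -408.5 188.6 | w/o turn first: 430.7 -297.9
```

```bash
python3 -m jog '{"linear":[[0,0,0],[0,0,0],[27,-34,0],[27,-34,0],[27,-34,0]],"spin":[8.3,8.3,0,0,0],"hand":[1,1,1,1,1]}' 30 >/dev/null
python3 -m jog '{"linear":[[27,-34,0],[27,-34,0],[27,-34,0],[27,-34,0],[27,-34,0]],"spin":[0,0,0,0,0],"hand":[1,1,1,1,1]}' >/dev/null
python3 -m jog '{"linear":[[27,-34,30],[27,-34,30],[27,-34,30],[27,-34,20],[0,0,0]],"spin":[0,0,0,0,0],"hand":[1,1,1,1,1]}'
python3 - <<'E'
from h import *
go(*chw(-.074,-.135),.056,4.24)
c=cam('top');crop(c,270,190,430,330,5,'pics/c2.png')
E
```

```text
time_s: 2.08
eef_pos: [0.4881, -0.0805, 0.1327]
eef_rot: [-0.001, 0.999, 0.039, -0.002]
wrist_force: [-0.1, 0.9, 0.4]
width: 0.0001
grip_force: 0.0
spin 0.3  lin 4.0 1.9 76.7 | w/o turn first: 4.0 1.9
```

View pics/c2.png

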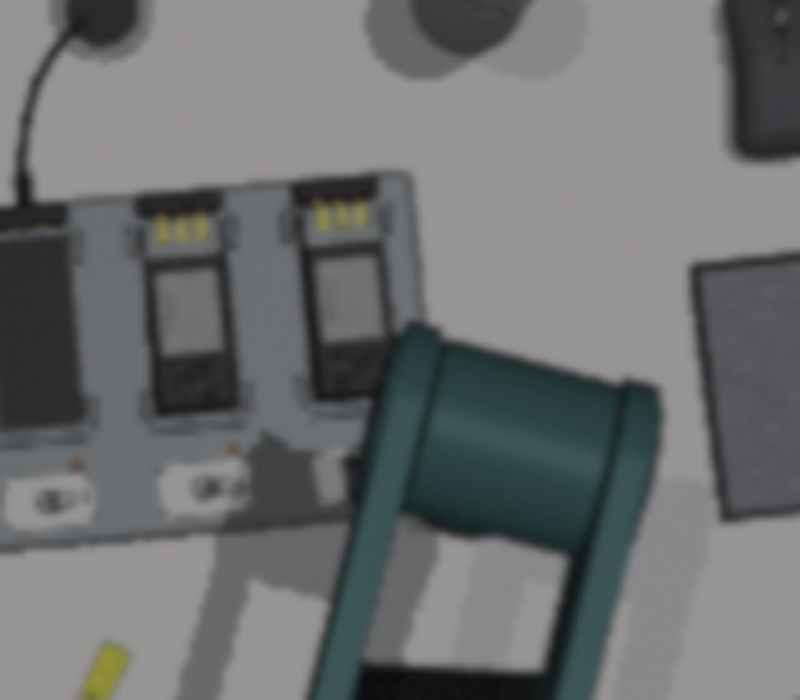

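The bat 3 area is hidden under the wrist, but nothing unexpected is near. I'll push bats 3 and 2 over.

```bash
python3 -m jog '{"linear":[[4,2,40],[0,0,37],[0,0,0],[0,-8,0],[0,-8,0]],"spin":[0,0,0,0,0],"hand":[1,1,1,1,1]}'
python3 -m jog '{"linear":[[0,-8,0],[0,-8,0],[0,-3,0],[0,0,0],[0,0,0]],"spin":[0,0,0,0,0],"hand":[1,1,1,1,1]}'
python3 -m jog '{"linear":[[0,12,0],[0,0,-50],[0,-34,0],[0,-33,0],[0,0,50]],"spin":[0,0,0,0,0],"hand":[1,1,1,1,1]}'
python3 - <<'E'
from h import *
print(inch(get_state()['eef_pos']))
c=cam('scene');crop(c,250,190,410,320,5,'pics/c3.png')
E
```

```text
time_s: 2.75
eef_pos: [0.493, -0.0691, 0.0608]
eef_rot: [0.001, 0.999, 0.037, 0.002]
wrist_force: [-0.1, -0.4, 0.0]
width: -0.0002
grip_force: 0.0
time_s: 3.38
eef_pos: [0.4899, -0.0499, 0.0579]
eef_rot: [-0.0, 0.999, 0.037, -0.0]
wrist_force: [-1.2, -0.5, 0.5]
width: -0.0
grip_force: 0.0
time_s: 4.0
eef_pos: [0.4905, 0.0053, 0.0625]
eef_rot: [0.001, 0.999, 0.038, 0.006]
wrist_force: [0.2, -0.6, -1.1]
width: 0.0
grip_force: 0.0
[-0.0692 -0.0477]
```

View pics/c3.png

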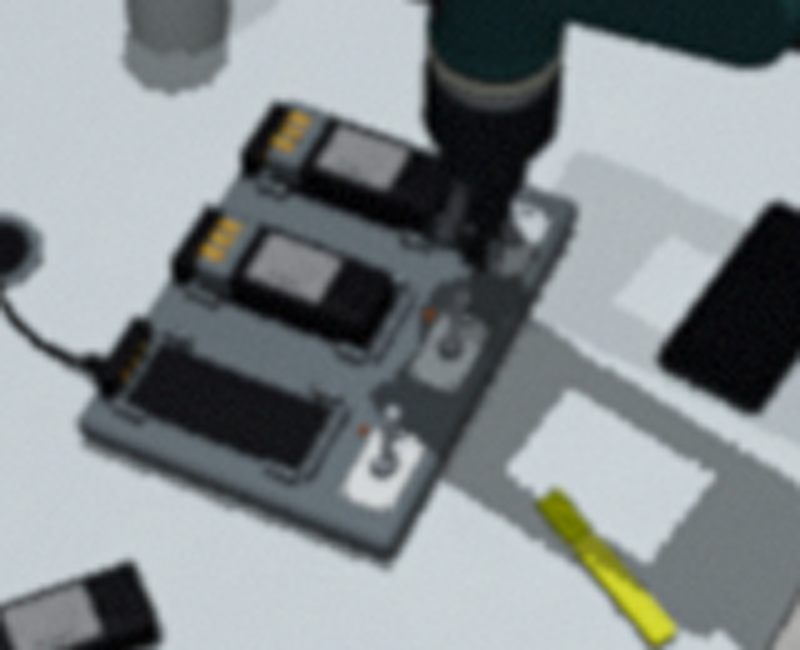

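The gripper stands right of bat 2 (crop 460,345) and bat 1 leans right at (390,440). I'll continue with bats 2 and 1.

```bash
python3 -m jog '{"linear":[[-4,-3,0],[0,-8,0],[0,-8,0],[0,-8,0],[0,-7,0]],"spin":[0,0,0,0,0],"hand":[1,1,1,1,1]}'
python3 -m jog '{"linear":[[0,0,0],[0,12,0],[0,0,-50],[0,-33,0],[0,-33,0]],"spin":[0,0,0,0,0],"hand":[1,1,1,1,1]}'
python3 -m jog '{"linear":[[0,0,0],[0,0,50],[0,-8,0],[0,-8,0],[0,-8,0]],"spin":[0,0,0,0,0],"hand":[1,1,1,1,1]}'
python3 -m jog '{"linear":[[0,-8,0],[0,-3,0],[0,0,0],[0,12,0],[0,0,-60]],"spin":[0,0,0,0,0],"hand":[1,1,1,-1,-1]}'
python3 -m jog '{"linear":[[0,60,-40],[0,60,0],[0,60,0],[0,60,0],[0,0,0]],"spin":[0,0,0,0,0],"hand":[-1,-1,-1,-1,-1]}'
python3 - <<'E'
from h import *
print(inch(get_state()['eef_pos']))
c=cam('top');crop(c,250,215,370,305,6,'pics/c4.png')
E
```

```text
time_s: 4.68
eef_pos: [0.48, 0.0394, 0.059]
eef_rot: [-0.0, 0.999, 0.037, 0.001]
wrist_force: [-0.2, -0.3, -0.5]
width: -0.0002
grip_force: 0.0
time_s: 5.3
eef_pos: [0.4763, 0.0919, 0.1091]
eef_rot: [0.0, 0.999, 0.036, 0.001]
wrist_force: [-1.5, -0.1, 0.5]
width: -0.0002
grip_force: 0.0
time_s: 5.92
eef_pos: [0.4754, 0.1159, 0.0606]
eef_rot: [0.001, 0.999, 0.037, 0.002]
wrist_force: [-0.4, -4.1, 3.3]
width: 0.0003
grip_force: 2.1
time_s: 6.55
eef_pos: [0.4694, 0.1135, 0.1129]
eef_rot: [0.001, 0.999, 0.036, -0.007]
wrist_force: [-0.3, 0.6, 0.4]
width: 0.0357
grip_force: 0.0
time_s: 7.18
eef_pos: [0.4905, -0.1208, 0.1527]
eef_rot: [0.001, 0.999, 0.033, -0.0]
wrist_force: [0.2, 0.6, -0.6]
width: 0.0857
grip_force: 0.0
[-0.0785 -0.1734]
```

View pics/c4.png

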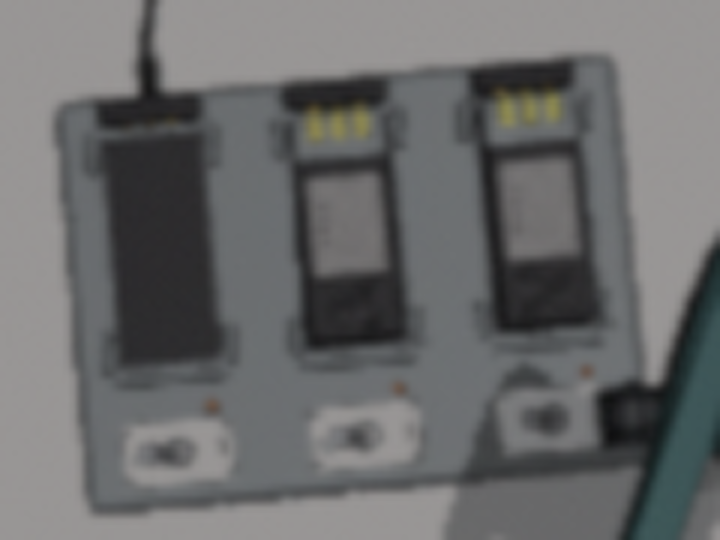

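All three bats now lean left: tips at crop (150,453), (335,437) and (540,415). Next is pack 3, and I'll refine the tray pose from the first picture.

```bash
python3 - <<'E'
from h import *
go(*chw(.0255,-.089),.12,4.24)
c=cam('top');im=cv2.imread('pics/top0.png',0)
m=(im<np.median(im[225:300,398:406])*.75).astype(np.uint8);m[:232]=0;m[300:]=0;m[:,:403]=0;m[:,505:]=0
m=cv2.morphologyEx(m,cv2.MORPH_OPEN,np.ones((5,5)))
n,l,st,_=cv2.connectedComponentsWithStats(m);i=1+st[1:,4].argmax();print(st[i])
b=cv2.boxPoints(cv2.minAreaRect(cv2.findContours((l==i).astype(np.uint8),0,2)[0][0]));print(b)
o=b[b[:,1].argsort()];t=o[:2][o[:2,0].argsort()];f=o[2:][o[2:,0].argsort()]
print(pose(c,[t[0],t[1],f[1],f[0]],.010,.152,.25))
E
```

```text
spin -0.3  lin 103.9 -82.1 32.6 | w/o turn first: 103.5 -82.6
[ 408  232   97   62 4744]
[[406.06 241.42]
 [503.36 227.52]
 [511.3  283.1 ]
 [414.   297.  ]]
(array([ 0.5482, -0.3803]), np.float64(6.751004884843078), array([20.11  , 22.7605, 19.187 , 21.4584]))
```

```bash
python3 -m jog '{"linear":[[35,-28,0],[35,-28,0],[34,-26,0],[0,0,0],[0,0,0]],"spin":[0,0,0,0,0],"hand":[-1,-1,-1,-1,-1]}' 22
python3 - <<'E'
from h import *
go(*chw(.0255,-.089),.038,4.24)
im=cv2.imread('pics/top0.png')[225:305,395:515];cv2.imwrite('pics/c5.png',cv2.resize(im,None,fx=6,fy=6,interpolation=cv2.INTER_CUBIC))
E
```

```text
time_s: 7.9
eef_pos: [0.588, -0.0255, 0.1526]
eef_rot: [0.0, 0.999, 0.038, -0.001]
wrist_force: [0.2, -0.0, 0.0]
width: 0.0856
grip_force: 0.0
spin 0.1  lin -0.3 3.4 114.6 | w/o turn first: -0.3 3.4
```

View pics/c5.png

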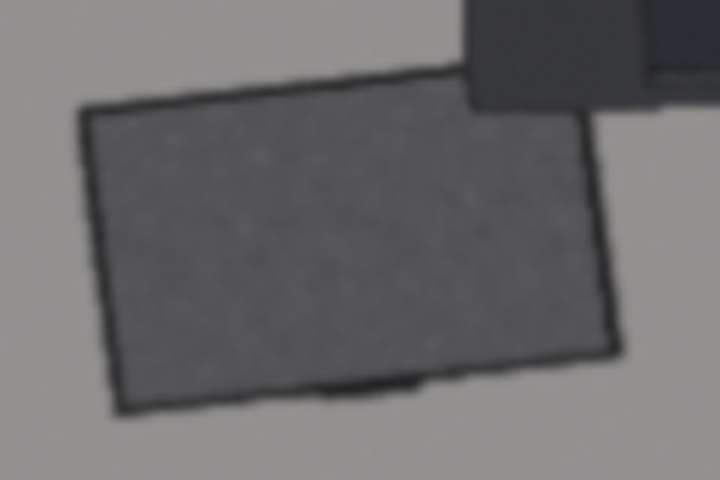

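Tray corners in the crop are (79,107), (118,413) and (622,355). The laptop hides the back-right corner, so I'll use the left and middle places. Now I'll grasp pack 3.

```bash
python3 -m jog '{"linear":[[0,3,40],[0,0,40],[0,0,20],[0,0,12],[0,0,2]],"spin":[0,0,0,0,0],"hand":[-1,-1,-1,-1,-1]}' 22
python3 -m jog '{"linear":[[0,0,0],[0,0,0],[0,0,0],[0,0,0],[0,0,0]],"spin":[0,0,0,0,0],"hand":[0.3,0.3,1,1,1]}' 22
python3 -m jog '{"linear":[[0,0,0],[0,0,-10],[0,0,-20],[0,0,-35],[0,0,-35]],"spin":[0,0,0,0,0],"hand":[1,1,1,1,1]}' 22
python3 - <<'E'
from h import *
c=cam('top')
k=lambda a:(np.array(a)+.5)/6-.5+[395,225]
P=pose(c,k([(79,107),(583,49),(622,355),(118,413)]),.013,.152,.25);print(P)
m,a,_=P;t=np.radians(a);y=np.array([-np.sin(t),np.cos(t)])
for o in(.072,0): print(m+o*y); go(*(m+o*y),.12,a)
E
```

```text
time_s: 8.52
eef_pos: [0.5883, -0.0299, 0.0387]
eef_rot: [-0.0, 0.999, 0.037, -0.0]
wrist_force: [-0.7, 0.9, 0.5]
width: 0.085
grip_force: 0.0
time_s: 9.15
eef_pos: [0.5899, -0.0299, 0.0405]
eef_rot: [0.0, 0.999, 0.037, 0.001]
wrist_force: [-0.4, -0.5, 5.1]
width: 0.0454
grip_force: 25.0
time_s: 9.78
eef_pos: [0.588, -0.0293, 0.1388]
eef_rot: [-0.0, 0.999, 0.037, -0.001]
wrist_force: [0.6, -0.1, -1.8]
width: 0.0456
grip_force: 24.1
(array([ 0.5458, -0.3625]), np.float64(5.386399968315119), array([1.752 , 0.8005, 1.8464, 1.5524]))
[ 0.539  -0.2908]
spin -1.1  lin -76.3 255.1 25.4 | w/o turn first: -71.2 256.6
[ 0.5458 -0.3625]
spin -1.1  lin -76.3 327.1 25.4 | w/o turn first: -69.8 328.6
```

```bash
python3 -m jog '{"linear":[[0,0,0],[-11,37,0],[-11,37,0],[-11,37,0],[-11,37,0]],"spin":[-1.1,0,0,0,0],"hand":[1,1,1,1,1]}' 22 >/dev/null
python3 -m jog '{"linear":[[-11,37,0],[-11,37,0],[-10,33,0],[0,0,30],[0,0,30]],"spin":[0,0,0,0,0],"hand":[1,1,1,1,1]}' 22
python3 - <<'E'
from h import *
go(.539,-.2908,.0245,5.39)
E
```

```text
time_s: 11.08
eef_pos: [0.5355, -0.2904, 0.0754]
eef_rot: [-0.001, 0.999, 0.046, -0.002]
wrist_force: [0.9, -0.6, -1.9]
width: 0.0457
grip_force: 24.2
spin -0.1  lin 3.5 0.7 50.9 | w/o turn first: 3.5 0.7
```

```bash
python3 -m jog '{"linear":[[3,0,30],[0,0,12],[0,0,8],[0,0,0],[0,0,0]],"spin":[0,0,0,0,0],"hand":[1,1,1,1,1]}' 22
python3 -m jog '{"linear":[[0,0,0],[0,0,0],[0,0,-15],[0,0,-50],[0,0,-50]],"spin":[0,0,0,0,0],"hand":[-0.35,-0.35,-0.35,-1,-1]}' 22
python3 - <<'E'
from h import *
go(*chw(.0255,.001),.12,4.24)
c=cam('top')
E
```

```text
time_s: 11.7
eef_pos: [0.5408, -0.2908, 0.0304]
eef_rot: [0.001, 0.999, 0.047, 0.001]
wrist_force: [-0.2, 0.1, -1.2]
width: 0.0453
grip_force: 24.1
time_s: 12.32
eef_pos: [0.5399, -0.2902, 0.1462]
eef_rot: [0.0, 0.999, 0.047, 0.0]
wrist_force: [-0.1, -0.2, 0.4]
width: 0.0855
grip_force: 0.0
spin 1.1  lin 67.3 -347.1 26.2 | w/o turn first: 74.0 -345.7
```

```bash
python3 -m jog '{"linear":[[0,0,0],[8,-43,0],[8,-43,0],[8,-43,0],[8,-43,0]],"spin":[1.1,0,0,0,0],"hand":[-1,-1,-1,-1,-1]}' 22 >/dev/null
python3 -m jog '{"linear":[[9,-43,0],[8,-43,0],[9,-43,0],[9,-43,0],[0,0,0]],"spin":[0,0,0,0,0],"hand":[-1,-1,-1,-1,-1]}' 22
python3 - <<'E'
from h import *
go(*chw(.0255,.001),.038,4.24)
E
```

```text
time_s: 13.62
eef_pos: [0.5805, 0.0607, 0.1425]
eef_rot: [-0.0, 0.999, 0.039, -0.001]
wrist_force: [0.3, -0.1, 0.3]
width: 0.0853
grip_force: 0.0
spin 0.2  lin 0.9 -0.2 104.5 | w/o turn first: 0.9 -0.1
```

```bash
python3 -m jog '{"linear":[[1,0,40],[0,0,35],[0,0,15],[0,0,12],[0,0,2]],"spin":[0,0,0,0,0],"hand":[-1,-1,-1,-1,-1]}' 22
python3 -m jog '{"linear":[[0,0,0],[0,0,0],[0,0,0],[0,0,0],[0,0,0]],"spin":[0,0,0,0,0],"hand":[0.3,0.3,1,1,1]}' 22
python3 -m jog '{"linear":[[0,0,0],[0,0,-10],[0,0,-20],[0,0,-35],[0,0,-35]],"spin":[0,0,0,0,0],"hand":[1,1,1,1,1]}' 22
python3 - <<'E'
from h import *
go(.5458,-.3625,.0245,5.39)
E
```

```text
time_s: 14.25
eef_pos: [0.5824, 0.0574, 0.0398]
eef_rot: [0.0, 0.999, 0.037, -0.0]
wrist_force: [0.8, -0.4, 0.7]
width: 0.0854
grip_force: 0.0
time_s: 14.88
eef_pos: [0.5833, 0.0581, 0.0414]
eef_rot: [-0.0, 0.999, 0.037, 0.001]
wrist_force: [0.3, 0.6, 6.3]
width: 0.0454
grip_force: 25.0
time_s: 15.5
eef_pos: [0.5814, 0.0575, 0.1397]
eef_rot: [0.0, 0.999, 0.037, -0.002]
wrist_force: [0.6, -0.2, -2.6]
width: 0.0454
grip_force: 24.1
spin -1.2  lin -74.9 414.8 115.2 | w/o turn first: -66.5 416.2
```

```bash
python3 -m jog '{"linear":[[-7,41,0],[-7,41,0],[-7,42,0],[-7,42,0],[-8,42,0]],"spin":[-1.1,0,0,0,0],"hand":[1,1,1,1,1]}' 22 >/dev/null
python3 -m jog '{"linear":[[-8,42,0],[-8,42,0],[-8,42,0],[-8,42,0],[-7,39,0]],"spin":[0,0,0,0,0],"hand":[1,1,1,1,1]}' 22 >/dev/null
python3 -m jog '{"linear":[[0,0,30],[0,0,25],[0,0,0]],"spin":[0,0,0],"hand":[1,1,1]}' 22
python3 - <<'E'
from h import *
go(.5458,-.3625,.0245,5.39)
E
```

```text
time_s: 17.12
eef_pos: [0.5431, -0.361, 0.0808]
eef_rot: [-0.003, 0.999, 0.046, -0.003]
wrist_force: [-1.0, 0.0, -2.5]
width: 0.0453
grip_force: 24.1
spin -0.1  lin 2.5 1.8 56.3 | w/o turn first: 2.5 1.8
```

```bash
python3 -m jog '{"linear":[[2,2,30],[0,0,15],[0,0,8],[0,0,3],[0,0,0]],"spin":[0,0,0,0,0],"hand":[1,1,1,1,1]}' 22
python3 -m jog '{"linear":[[0,0,0],[0,0,0],[0,0,-15],[0,0,-50],[0,0,-50]],"spin":[0,0,0,0,0],"hand":[-0.35,-0.35,-0.35,-1,-1]}' 22
python3 -m jog '{"linear":[[0,-43,-40],[0,-43,-40],[0,-43,0],[0,-43,0],[0,-43,0]],"spin":[0,0,0,0,0],"hand":[-1,-1,-1,-1,-1]}' 22
python3 - <<'E'
from h import *
c=cam('top');crop(c,160,210,520,350,2.2,'pics/c6.png')
E
```

```text
time_s: 17.75
eef_pos: [0.5481, -0.3644, 0.0298]
eef_rot: [0.0, 0.999, 0.047, 0.0]
wrist_force: [0.2, 0.5, -1.0]
width: 0.0459
grip_force: 24.1
time_s: 18.38
eef_pos: [0.5477, -0.3641, 0.1463]
eef_rot: [0.0, 0.999, 0.047, 0.0]
wrist_force: [0.9, -0.5, -0.4]
width: 0.0853
grip_force: 0.0
time_s: 19.0
eef_pos: [0.5276, -0.1488, 0.226]
eef_rot: [0.001, 0.999, 0.047, 0.001]
wrist_force: [-0.7, 0.1, 0.2]
width: 0.0856
grip_force: 0.0
```

View pics/c6.png

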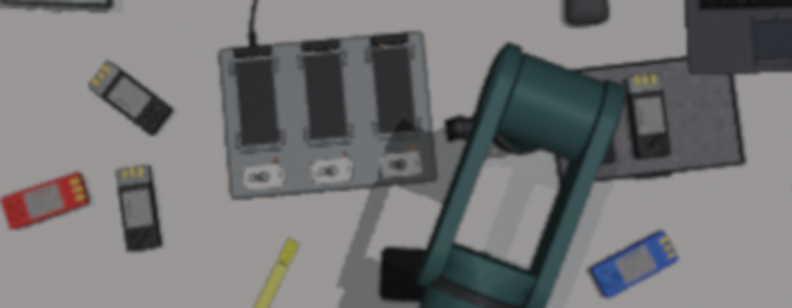

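In the top view, one pack is in the tray middle at (455,263) and the other lies under the wrist. All bays are empty and the bats lean left. The spent packs are unmoved at (219,254) and (223,304). Next is pack B.

```bash
python3 - <<'E'
from h import *
go(.4386,.3058,.10,7.26)
E
```

```text
spin -1.7  lin -31.1 -457.0 126.2 | w/o turn first: -44.2 -455.9
```

```bash
python3 -m jog '{"linear":[[-3,-45,0],[-3,-45,0],[-3,-45,0],[-3,-46,0],[-3,-46,0]],"spin":[-1.7,0,0,0,0],"hand":[-1,-1,-1,-1,-1]}' 22 >/dev/null
python3 -m jog '{"linear":[[-3,-46,0],[-3,-46,0],[-3,-46,20],[-3,-46,30],[-3,-46,30]],"spin":[0,0,0,0,0],"hand":[-1,-1,-1,-1,-1]}' 22 >/dev/null
python3 -m jog '{"linear":[[0,0,40],[0,0,0]],"spin":[0,0],"hand":[-1,-1]}' 22 >/dev/null
python3 - <<'E'
from h import *
go(.4386,.3058,.022,7.26)
c=cam('scene');crop(c,220,270,380,390,5,'pics/c7.png')
print(w2p(c,[[.4386,.3058,.024]]))
E
```

```text
spin -0.1  lin -1.5 -6.7 79.4 | w/o turn first: -1.6 -6.7
[[308.702 335.624]]
```

View pics/c7.png

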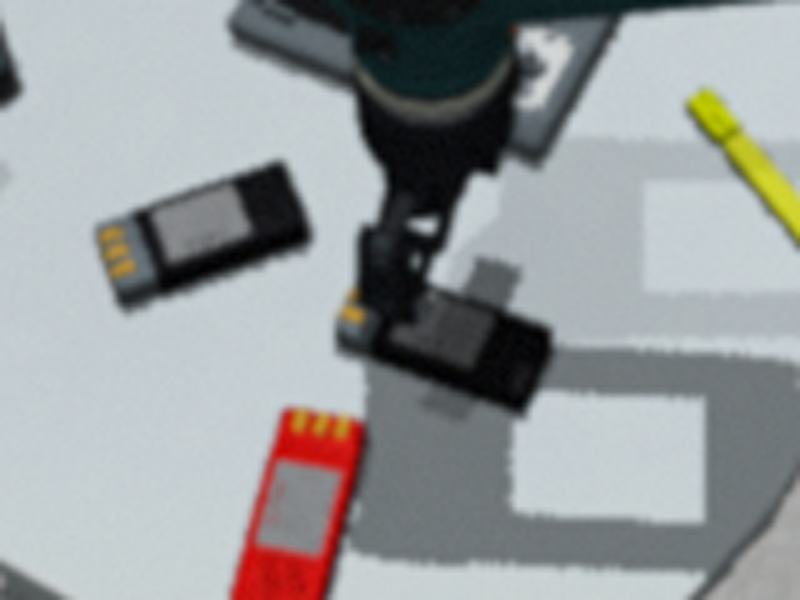

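The crop shows the fingers above black pack B. Its top centre is at about (309,337), against a predicted (309,336), so it hasn't moved. I'll grasp it.

```bash
python3 -m jog '{"linear":[[-1,-7,30],[0,0,30],[0,0,12],[0,0,7],[0,0,0]],"spin":[0,0,0,0,0],"hand":[-1,-1,-1,-1,-1]}' 22
python3 -m jog '{"linear":[[0,0,0],[0,0,0],[0,0,0],[0,0,0],[0,0,0]],"spin":[0,0,0,0,0],"hand":[0.3,0.3,1,1,1]}' 22
python3 -m jog '{"linear":[[0,0,-10],[0,0,-30],[0,0,-40],[0,0,-30],[0,0,0]],"spin":[0,0,0,0,0],"hand":[1,1,1,1,1]}' 22
python3 - <<'E'
from h import *
go(*chw(.0258,.09),.0425,4.24)
E
```

```text
time_s: 21.22
eef_pos: [0.4422, 0.307, 0.026]
eef_rot: [-0.0, 0.998, 0.061, 0.001]
wrist_force: [0.3, 0.5, -0.3]
width: 0.0854
grip_force: 0.0
time_s: 21.85
eef_pos: [0.4419, 0.3073, 0.0259]
eef_rot: [-0.0, 0.998, 0.061, 0.001]
wrist_force: [-1.1, 0.0, 5.7]
width: 0.0454
grip_force: 24.0
time_s: 22.48
eef_pos: [0.4427, 0.3074, 0.1374]
eef_rot: [-0.001, 0.998, 0.061, 0.002]
wrist_force: [1.1, -0.4, -2.7]
width: 0.045
grip_force: 23.3
spin 2.8  lin 120.4 167.1 94.9 | w/o turn first: 112.1 172.8
```

```bash
python3 -m jog '{"linear":[[24,33,0],[24,33,0],[25,33,0],[25,34,0],[25,34,0]],"spin":[2.8,0,0,0,0],"hand":[1,1,1,1,1]}' 22 >/dev/null
python3 -m jog '{"linear":[[0,0,30],[0,0,30],[0,0,0]],"spin":[0,0,0],"hand":[1,1,1]}' 22
python3 - <<'E'
from h import *
go(*chw(.0291,.09),.048,4.24)
c=cam('scene');crop(c,230,180,390,300,5,'pics/c8.png')
E
```

```text
time_s: 23.48
eef_pos: [0.5738, 0.1498, 0.0688]
eef_rot: [0.001, 0.999, 0.037, -0.006]
wrist_force: [0.5, 0.1, -1.3]
width: 0.0452
grip_force: 23.4
spin -0.0  lin 4.6 0.2 20.8 | w/o turn first: 4.6 0.2
```

View pics/c8.png

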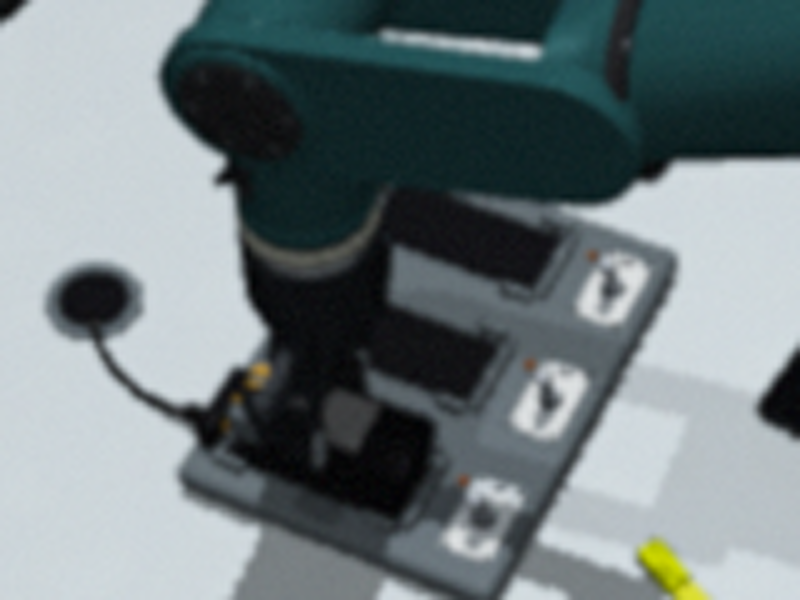

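The pack is held over bay 1, crop (330,440), with contacts to the back at (255,385). I'll lower it gently and release.

```bash
python3 -m jog '{"linear":[[4,0,8],[0,0,6],[0,0,4],[0,0,2],[0,0,0]],"spin":[0,0,0,0,0],"hand":[1,1,1,1,1]}' 22
python3 - <<'E'
from h import *
go(*chw(.0291,.09),.048,4.24)
E
python3 -m jog '{"linear":[[0,0,0],[0,0,0],[0,0,-15],[0,0,-50],[0,0,-40]],"spin":[0,0,0,0,0],"hand":[-0.5,-0.5,-0.7,-1,-1]}' 22
python3 -m jog '{"linear":[[0,30,-30],[0,60,-30],[0,60,0],[0,60,0],[0,60,0]],"spin":[0,0,0,0,0],"hand":[-1,-1,-1,-1,-1]}' 22
python3 - <<'E'
from h import *
c=cam('top');crop(c,195,215,325,310,6,'pics/c9.png')
E
```

```text
time_s: 24.15
eef_pos: [0.5816, 0.1515, 0.0575]
eef_rot: [-0.0, 0.999, 0.037, 0.0]
wrist_force: [-8.7, 0.8, 9.7]
width: 0.0453
grip_force: 25.1
spin 0.0  lin -3.3 1.3 9.5 | w/o turn first: -3.3 1.3
time_s: 24.78
eef_pos: [0.5825, 0.1511, 0.1627]
eef_rot: [-0.0, 0.999, 0.037, 0.001]
wrist_force: [-0.4, 0.4, 0.4]
width: 0.0856
grip_force: 0.0
time_s: 25.4
eef_pos: [0.6018, -0.1161, 0.2194]
eef_rot: [0.0, 0.999, 0.037, 0.001]
wrist_force: [0.9, 0.6, -0.2]
width: 0.0852
grip_force: 0.0
```

View pics/c9.png

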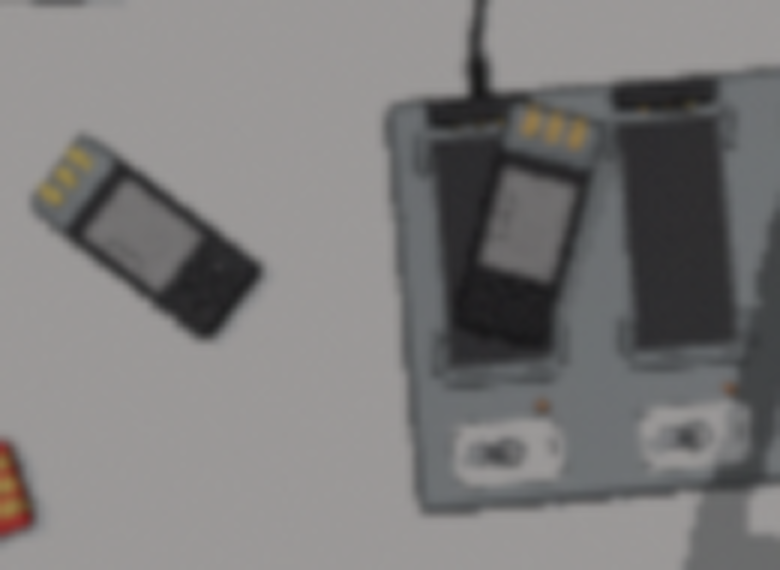

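The pack hit the contact block (-9 N in x). It now lies skewed across bay 1, rear raised, centre at crop (529,228). I'll regrip it above guide height, set it on the desk to level it, and seat it again a few mm further forward.

```bash
python3 - <<'E'
from h import *
c=cam('top');k=lambda a:(np.array(a)+.5)/6-.5+[195,215]
P=pose(c,k([(507,108),(605,125),(545,348),(455,322)]),.056,.11,.046);print(P,inch(P[0]))
go(*P[0],.10,P[1])
# bay position from dark floor panels (z .022): bay1, and bay2 panel corners
for q in ([(432,143),(0,0),(552,355),(450,365)],): pass
b2=p2w(c,k([(620,125),(720,118),(735,340),(640,348)]),.022);print('bay2',inch(b2.mean(0)),np.linalg.norm(b2[0]-b2[3]),np.linalg.norm(b2[0]-b2[1]))
blk=p2w(c,k([(612,108),(717,101)]),.042);print('block front edge',[inch(x) for x in blk])
E
```

```text
(array([0.5823, 0.1303]), np.float64(-14.86451984740932), array([3.4134, 0.6395, 1.4647, 2.7381])) [0.0316 0.0701]
spin 18.7  lin -82.9 -237.5 118.5 | w/o turn first: -2.6 -251.6
bay2 [ 0.0246 -0.    ] 0.10796726232667357 0.04831163125923643
block front edge [array([0.0851, 0.0261]), array([ 0.0839, -0.024 ])]
```

```bash
python3 -m jog '{"linear":[[0,0,0],[0,0,0],[-17,-48,0],[-17,-48,0],[-17,-48,0]],"spin":[9.4,9.3,0,0,0],"hand":[-1,-1,-1,-1,-1]}' 22 >/dev/null
python3 -m jog '{"linear":[[-16,-47,0],[-16,-46,0],[0,0,40],[0,0,40],[0,0,0]],"spin":[0,0,0,0,0],"hand":[-1,-1,-1,-1,-1]}' 22
python3 - <<'E'
from h import *
go(.5823,.1303,.054,-14.86)
E
```

```text
time_s: 26.75
eef_pos: [0.5777, 0.1365, 0.1344]
eef_rot: [0.001, 0.992, -0.125, -0.004]
wrist_force: [-0.7, -0.3, 0.2]
width: 0.0854
grip_force: 0.0
spin 0.5  lin 6.0 4.8 80.4 | w/o turn first: 6.0 4.9
```

```bash
python3 -m jog '{"linear":[[0,0,0],[0,0,0],[0,0,30],[0,0,30],[0,0,10]],"spin":[0,0,0,0,0],"hand":[-1,-1,-1,-1,-1]}' 22 >/dev/null
python3 -m jog '{"linear":[[0,0,5],[0,0,0],[0,0,0]],"spin":[0,0,0],"hand":[-1,-1,-1]}' 22
python3 - <<'E'
from h import *
go(.5823,.1303,.054,-14.86)
E
python3 -m jog '{"linear":[[0,0,0],[0,0,0],[0,0,0],[0,0,0],[0,0,0]],"spin":[0,0,0,0,0],"hand":[0.3,0.3,1,1,1]}' 22
python3 -m jog '{"linear":[[0,0,-10],[0,0,-20],[0,0,-30],[0,0,-20],[0,0,0]],"spin":[0,0,0,0,0],"hand":[1,1,1,1,1]}' 22
python3 -m jog '{"linear":[[0,0,0],[0,0,0]],"spin":[0,0],"hand":[1,1]}' 22
python3 - <<'E'
from h import *
go(.44,.3065,.05,5)
c=cam('scene');crop(c,230,180,390,300,5,'pics/c10.png')
E
```

```text
time_s: 27.75
eef_pos: [0.5813, 0.1362, 0.0644]
eef_rot: [-0.0, 0.992, -0.126, 0.001]
wrist_force: [-0.5, 0.4, 1.0]
width: 0.0855
grip_force: 0.0
spin 0.4  lin 2.5 5.5 10.4 | w/o turn first: 2.5 5.5
time_s: 28.38
eef_pos: [0.5805, 0.136, 0.0636]
eef_rot: [0.0, 0.992, -0.126, 0.0]
wrist_force: [-1.7, -0.3, 4.9]
width: 0.045
grip_force: 22.4
time_s: 29.0
eef_pos: [0.5814, 0.1365, 0.1446]
eef_rot: [-0.001, 0.992, -0.126, 0.002]
wrist_force: [0.3, 0.5, -2.1]
width: 0.0451
grip_force: 23.0
time_s: 29.25
eef_pos: [0.5794, 0.136, 0.1409]
eef_rot: [0.0, 0.992, -0.126, -0.002]
wrist_force: [-0.4, -0.0, -2.4]
width: 0.0451
grip_force: 23.0
spin -19.5  lin -124.0 -182.0 90.9 | w/o turn first: -177.5 -130.3
```

View pics/c10.png

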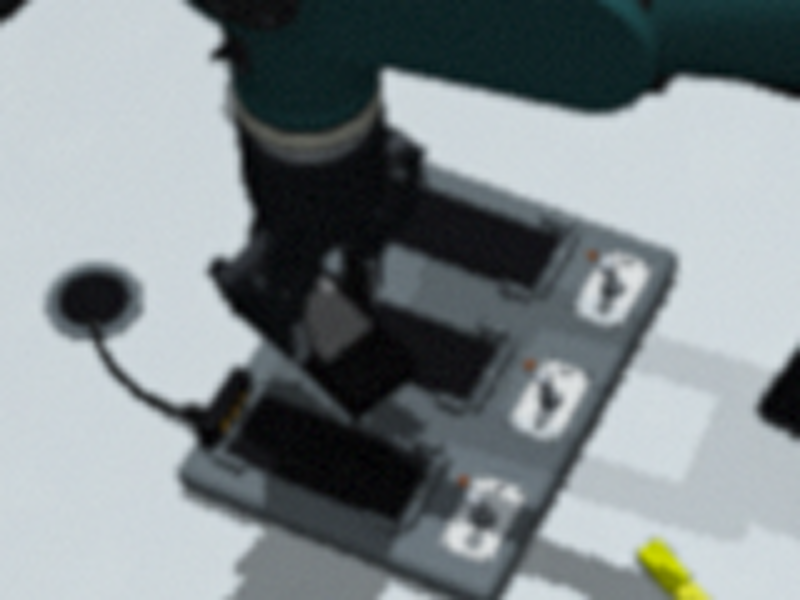

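The pack is gripped, its rear tipped up. I'm carrying it to the desk to level it.

```bash
python3 -m jog '{"linear":[[0,0,0],[0,0,0],[-25,-36,0],[-25,-36,0],[-25,-36,0]],"spin":[-9.8,-9.7,0,0,0],"hand":[1,1,1,1,1]}' 22 >/dev/null
python3 -m jog '{"linear":[[-25,-37,0],[-24,-37,0],[0,0,30],[0,0,30],[0,0,20]],"spin":[0,0,0,0,0],"hand":[1,1,1,1,1]}' 22 >/dev/null
python3 -m jog '{"linear":[[0,0,8],[0,0,4],[0,0,2],[0,0,0],[0,0,0]],"spin":[0,0,0,0,0],"hand":[1,1,1,1,1]}' 22
```

```text
time_s: 31.18
eef_pos: [0.4412, 0.3067, 0.0496]
eef_rot: [-0.0, 0.999, 0.044, 0.001]
wrist_force: [0.1, 0.2, -2.2]
width: 0.0448
grip_force: 23.2
```

```bash
python3 -m jog '{"linear":[[0,0,3],[0,0,3],[0,0,3],[0,0,0],[0,0,0]],"spin":[0,0,0,0,0],"hand":[1,1,1,1,1]}' 22
python3 -m jog '{"linear":[[0,0,3],[0,0,2],[0,0,2],[0,0,0],[0,0,0]],"spin":[0,0,0,0,0],"hand":[1,1,1,1,1]}' 22
```

```text
time_s: 31.8
eef_pos: [0.4411, 0.3066, 0.0403]
eef_rot: [-0.0, 0.999, 0.044, 0.0]
wrist_force: [1.0, -0.0, 0.3]
width: 0.0451
grip_force: 23.4
time_s: 32.42
eef_pos: [0.4413, 0.3067, 0.0333]
eef_rot: [-0.0, 0.999, 0.044, 0.001]
wrist_force: [4.7, 0.6, 4.0]
width: 0.0452
grip_force: 24.5
```

```bash
python3 -m jog '{"linear":[[0,0,0],[0,0,0],[0,0,-20],[0,0,-40],[0,0,-40]],"spin":[0,0,0,0,0],"hand":[-0.6,-0.6,-1,-1,-1]}' 22 >/dev/null
python3 -m jog '{"linear":[[0,50,-20],[0,50,-20],[0,50,0],[0,50,0],[0,50,0]],"spin":[0,0,0,0,0],"hand":[-1,-1,-1,-1,-1]}' 22 >/dev/null
python3 -m jog '{"linear":[[0,50,0],[0,50,0],[0,0,0],[0,0,0]],"spin":[0,0,0,0],"hand":[-1,-1,-1,-1]}' 22
python3 - <<'E'
from h import *
c=cam('top');crop(c,185,220,285,330,5,'pics/c11.png')
E
```

```text
time_s: 34.17
eef_pos: [0.4708, -0.0416, 0.1721]
eef_rot: [-0.001, 0.999, 0.044, -0.001]
wrist_force: [0.0, 0.5, 1.0]
width: 0.0852
grip_force: 0.0
```

View pics/c11.png

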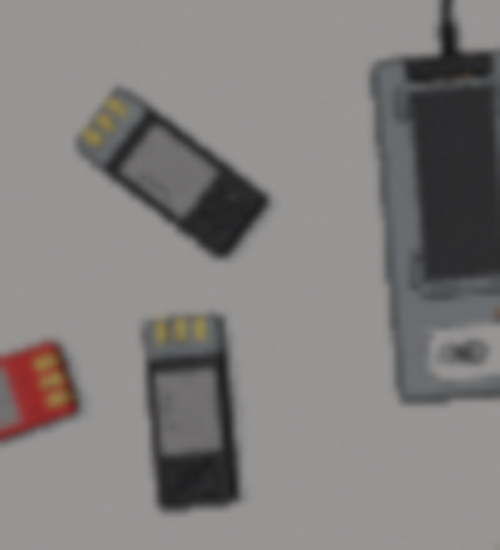

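Pack B lies flat again: crop corners (143,322), (223,315), (240,500) and (158,510). A is unmoved. I have one picture left, so from here I'll measure numerically by fitting box silhouettes.

```bash
cat >> h.py <<'E'
from scipy.optimize import least_squares
def mom(m):
    q=cv2.moments(m) if m.ndim==2 else cv2.moments(m)
    return np.array([q['m10']/q['m00'],q['m01']/q['m00']]),.5*np.arctan2(2*q['mu11'],q['mu20']-q['mu02']),q['m00']
def boxfit(c,x,y,a,zb=0.):
    """refine a pack pose (deg) on plain desk by matching the silhouette's moments"""
    def hull(p):
        t=p[2];X=np.array([[i*.055,j*.023,k] for i in(-1,1) for j in(-1,1) for k in(zb,zb+.024)])
        X[:,:2]=X[:,:2]@np.array([[np.cos(t),np.sin(t)],[-np.sin(t),np.cos(t)]])+p[:2];return cv2.convexHull(w2p(c,X).astype(np.float32))
    g=cv2.cvtColor(c['color'],cv2.COLOR_RGB2GRAY);p0=[x,y,np.radians(a)]
    roi=np.zeros_like(g);cv2.fillConvexPoly(roi,hull(p0).astype(np.int32),1);roi=cv2.dilate(roi,np.ones((13,13)))
    bg=np.median(g[cv2.dilate(roi,np.ones((5,5)))-roi>0])
    m=((g<bg*.86)&(roi>0)).astype(np.uint8);m=cv2.morphologyEx(m,cv2.MORPH_CLOSE,np.ones((9,9)))
    cm,am,A=mom(m)
    def f(p):
        h=hull(p);ch,ah,_=mom(h);return [*(ch-cm),20*np.sin(ah-am)]
    s=least_squares(f,p0);print('area ratio %.3f'%(A/mom(hull(s.x))[2]));return s.x[0],s.x[1],np.degrees(s.x[2])
E
python3 - <<'E'
from h import *
c=cam('top');k=lambda a:(np.array(a)+.5)/5-.5+[185,220]
B=pose(c,k([(143,322),(223,315),(240,500),(158,510)]),.024,.11,.046);print('B',B)
A=pose(c,k([(77,146),(121,87),(268,198),(219,258)]),.024,.11,.046);print('A',A)
for P in(B,A): print(boxfit(c,*P[0],P[1]))
b=boxfit(c,*B[0],B[1]);go(b[0],b[1],.024,b[2])
E
```

```text
B (array([0.445 , 0.3052]), np.float64(4.718729557607806), array([1.2269, 1.7561, 2.1246, 1.1694]))
A (array([0.5828, 0.3162]), np.float64(51.673880241420704), array([2.8744, 2.2458, 1.4332, 2.4989]))
area ratio 1.058
(np.float64(0.44390713450829866), np.float64(0.3066695439714362), np.float64(4.7040813701570485))
area ratio 1.083
(np.float64(0.5826937884881012), np.float64(0.3162043337101299), np.float64(51.673880241420704))
area ratio 1.058
spin 0.4  lin 1.4 -348.6 148.5 | w/o turn first: 4.0 -348.6
```

```bash
python3 -m jog '{"linear":[[1,-44,0],[0,-44,0],[0,-44,0],[0,-44,0],[0,-44,0]],"spin":[0.4,0,0,0,0],"hand":[-1,-1,-1,-1,-1]}' 22 >/dev/null
python3 -m jog '{"linear":[[0,-44,0],[0,-44,0],[0,-41,0],[0,0,30],[0,0,40]],"spin":[0,0,0,0,0],"hand":[-1,-1,-1,-1,-1]}' 22 >/dev/null
python3 -m jog '{"linear":[[0,0,30],[0,0,0],[0,0,0],[0,0,0]],"spin":[0,0,0,0],"hand":[-1,-1,-1,-1]}' 22
python3 - <<'E'
from h import *
go(.4441,.3063,.024,4.7)
E
```

```text
time_s: 36.02
eef_pos: [0.445, 0.3067, 0.0751]
eef_rot: [-0.001, 0.999, 0.041, 0.002]
wrist_force: [0.1, 0.7, -0.0]
width: 0.0856
grip_force: 0.0
spin -0.0  lin -0.9 0.3 51.1 | w/o turn first: -0.9 0.3
```

```bash
python3 -m jog '{"linear":[[-1,0,25],[0,0,15],[0,0,8],[0,0,3],[0,0,0]],"spin":[0,0,0,0,0],"hand":[-1,-1,-1,-1,-1]}' 22 >/dev/null
python3 -m jog '{"linear":[[0,0,0],[0,0,0],[0,0,0],[0,0,0],[0,0,0]],"spin":[0,0,0,0,0],"hand":[-1,0.3,0.3,1,1]}' 22
python3 -m jog '{"linear":[[0,0,0],[0,0,-10],[0,0,-30],[0,0,-30],[0,0,-25]],"spin":[0,0,0,0,0],"hand":[1,1,1,1,1]}' 22 >/dev/null
python3 -m jog '{"linear":[[0,0,0],[0,0,0],[0,0,0]],"spin":[0,0,0],"hand":[1,1,1]}' 22
python3 - <<'E'
from h import *
go(*chw(.0240,.09),.0485,4.24)
E
```

```text
time_s: 37.28
eef_pos: [0.4433, 0.3059, 0.0223]
eef_rot: [-0.0, 0.999, 0.041, 0.0]
wrist_force: [0.4, 0.1, 2.1]
width: 0.0454
grip_force: 24.4
time_s: 38.28
eef_pos: [0.4419, 0.3051, 0.1148]
eef_rot: [0.001, 0.999, 0.041, -0.002]
wrist_force: [-0.2, -0.6, -2.2]
width: 0.0452
grip_force: 24.0
spin 0.4  lin 119.5 164.8 66.3 | w/o turn first: 118.3 165.6
```

```bash
python3 -m jog '{"linear":[[24,33,0],[24,33,0],[24,33,0],[24,33,0],[23,33,0]],"spin":[0.4,0,0,0,0],"hand":[1,1,1,1,1]}' 22 >/dev/null
python3 -m jog '{"linear":[[0,0,20],[0,0,20],[0,0,0],[0,0,0],[0,0,0]],"spin":[0,0,0,0,0],"hand":[1,1,1,1,1]}' 22
python3 - <<'E'
from h import *
go(*chw(.0240,.09),.0443,4.24)
E
```

```text
time_s: 39.52
eef_pos: [0.5747, 0.1504, 0.0781]
eef_rot: [-0.0, 0.999, 0.037, 0.001]
wrist_force: [0.4, 0.4, -1.5]
width: 0.0455
grip_force: 23.9
spin 0.0  lin -1.5 0.8 33.8 | w/o turn first: -1.5 0.8
```

```bash
python3 -m jog '{"linear":[[-1,1,10],[0,0,8],[0,0,0],[0,0,0]],"spin":[0,0,0,0],"hand":[1,1,1,1]}' 22
python3 -m jog '{"linear":[[0,0,5],[0,0,4],[0,0,3],[0,0,0],[0,0,0]],"spin":[0,0,0,0,0],"hand":[1,1,1,1,1]}' 22
python3 - <<'E'
from h import *
go(*chw(.0240,.09),.0443,4.24)
E
```

```text
time_s: 40.02
eef_pos: [0.5731, 0.1491, 0.0588]
eef_rot: [0.0, 0.999, 0.037, -0.0]
wrist_force: [0.5, 0.4, -2.2]
width: 0.0452
grip_force: 23.9
time_s: 40.65
eef_pos: [0.5733, 0.149, 0.047]
eef_rot: [0.0, 0.999, 0.037, 0.0]
wrist_force: [0.2, -0.7, -2.0]
width: 0.0457
grip_force: 24.0
spin 0.0  lin 0.1 -0.5 2.7 | w/o turn first: 0.1 -0.5
```

It hangs free with its underside below the guide tops, so it's inside the bay. Releasing.

```bash
python3 -m jog '{"linear":[[0,0,2],[0,0,0],[0,0,0],[0,0,0]],"spin":[0,0,0,0],"hand":[1,1,1,-0.4]}' 22
python3 -m jog '{"linear":[[0,0,0],[0,0,0],[0,0,-20],[0,0,-50],[0,0,-40]],"spin":[0,0,0,0,0],"hand":[-0.4,-0.4,-0.7,-1,-1]}' 22
python3 -m jog '{"linear":[[0,50,-20],[0,50,-20],[0,50,0],[0,50,0],[0,50,0]],"spin":[0,0,0,0,0],"hand":[-1,-1,-1,-1,-1]}' 22 >/dev/null
python3 -m jog '{"linear":[[-20,20,0],[-20,20,0],[-20,20,0],[0,0,0],[0,0,0]],"spin":[0,0,0,0,0],"hand":[-1,-1,-1,-1,-1]}' 22
cat >> h.py <<'E'
def brass(im,c,x,y,z):
    """centroid of brass strips near world point (x,y,z), back to world at z"""
    u,v=w2p(c,[[x,y,z]])[0].astype(int);w=im[v-12:v+13,u-12:u+13].astype(float)
    q=np.clip(np.minimum(w[...,0],w[...,1])-w[...,2]-15,0,None);yy,xx=np.mgrid[v-12:v+13,u-12:u+13]
    if q.sum()<100: return None
    return p2w(c,[[(q*xx).sum()/q.sum(),(q*yy).sum()/q.sum()]],z)[0][:2]
E
python3 - <<'E'
from h import *
c=cam('top');i0=cv2.imread('pics/top0.png')[:,:,::-1]
for y in(0,-.09):
    p=chw(.0245+.046,y);b=brass(i0,c,*p,.046);print('ref',inch(b)-[0,y])
p=chw(.0245+.046,.09);b=brass(c['color'],c,*p,.046);print('bay1',None if b is None else inch(b)-[0,.09])
print('A',boxfit(c,.5827,.3162,51.7))
go(.5827,.3162,.075,51.7)
print(get_state()['qpos'])
E
```

```text
time_s: 41.15
eef_pos: [0.5736, 0.1491, 0.0455]
eef_rot: [-0.0, 0.999, 0.037, 0.001]
wrist_force: [0.1, 0.2, -0.0]
width: 0.0596
grip_force: 0.0
time_s: 41.78
eef_pos: [0.5735, 0.1491, 0.1569]
eef_rot: [-0.0, 0.999, 0.037, 0.001]
wrist_force: [1.0, 1.3, 0.3]
width: 0.0855
grip_force: 0.0
time_s: 43.02
eef_pos: [0.5367, -0.1642, 0.1952]
eef_rot: [-0.0, 0.999, 0.037, 0.0]
wrist_force: [-0.5, -0.3, 0.5]
width: 0.0855
grip_force: 0.0
ref [0.0746 0.0006]
ref [ 0.0738 -0.0003]
bay1 [ 0.0737 -0.0002]
area ratio 1.079
A (np.float64(0.5827), np.float64(0.3162), np.float64(51.7))
spin -47.4  lin 405.3 -261.5 120.0 | w/o turn first: 81.7 -475.4
[-0.3977  0.1268  1.4269  0.0005  1.5875  1.0984]
```

B is seated: its brass centroid is within 1 mm of where the seated charged packs had theirs. Now pack A.

```bash
sed -i 's/least_squares(f,p0)/least_squares(f,p0,diff_step=3e-3,x_scale=[.01,.01,.05])/' h.py
python3 -m jog '{"linear":[[0,0,0],[0,0,0],[0,0,0],[0,0,0],[0,0,0]],"spin":[-9.5,-9.5,-9.5,-9.5,-9.4],"hand":[-1,-1,-1,-1,-1]}' 22 >/dev/null
python3 -m jog '{"linear":[[40,-26,0],[40,-26,0],[40,-26,0],[40,-26,0],[40,-26,0]],"spin":[0,0,0,0,0],"hand":[-1,-1,-1,-1,-1]}' 22 >/dev/null
python3 -m jog '{"linear":[[41,-26,0],[41,-26,0],[41,-26,0],[41,-27,0],[41,-27,0]],"spin":[0,0,0,0,0],"hand":[-1,-1,-1,-1,-1]}' 22 >/dev/null
python3 -m jog '{"linear":[[0,0,20],[0,0,0],[0,0,0],[0,0,0]],"spin":[0,0,0,0],"hand":[-1,-1,-1,-1]}' 22
python3 - <<'E'
from h import *
s=get_state()
c=cam('top')
go(.5827,.3160,.024,51.7)
c=cam('scene')
print('scene fit',boxfit(c,.5827,.316,51.7))
b=brass(c['color'],c,.5827+.046*np.cos(.9),.316+.046*np.sin(.9),.024);print('brass scene',b, np.array([.5827,.316])+.0493*np.array([np.cos(.902),np.sin(.902)]))
E
```

```text
time_s: 45.45
eef_pos: [0.5827, 0.3154, 0.1761]
eef_rot: [0.0, 0.9, 0.435, 0.001]
wrist_force: [0.2, 0.4, -0.0]
width: 0.0857
grip_force: 0.0
spin -0.1  lin 0.6 -0.4 152.2 | w/o turn first: 0.6 -0.4
area ratio 1.539
scene fit (np.float64(0.5774418762585543), np.float64(0.32010320179765267), np.float64(61.625560476976865))
brass scene [0.6153 0.3524] [0.6133 0.3547]
```

```bash
python3 -m jog '{"linear":[[0,0,50],[0,0,50],[0,0,35],[0,0,12],[0,0,6]],"spin":[0,0,0,0,0],"hand":[-1,-1,-1,-1,-1]}' 22 >/dev/null
python3 -m jog '{"linear":[[0,0,0],[0,0,0],[0,0,0],[0,0,0],[0,0,0]],"spin":[0,0,0,0,0],"hand":[-1,0.3,0.3,1,1]}' 22
python3 -m jog '{"linear":[[0,0,0],[0,0,-10],[0,0,-30],[0,0,-30],[0,0,-30]],"spin":[0,0,0,0,0],"hand":[1,1,1,1,1]}' 22 >/dev/null
python3 -m jog '{"linear":[[0,0,0],[0,0,0],[0,0,0]],"spin":[0,0,0],"hand":[1,1,1]}' 22
python3 - <<'E'
from h import *
go(*chw(.0242,.0),.075,4.24)
E
```

```text
time_s: 46.8
eef_pos: [0.5829, 0.3159, 0.0233]
eef_rot: [0.0, 0.9, 0.436, 0.001]
wrist_force: [0.4, -0.2, 4.6]
width: 0.0454
grip_force: 24.7
time_s: 47.8
eef_pos: [0.5809, 0.3151, 0.119]
eef_rot: [-0.0, 0.9, 0.436, -0.002]
wrist_force: [-0.4, 0.6, -1.6]
width: 0.0453
grip_force: 24.0
spin 47.4  lin -19.6 254.5 44.0 | w/o turn first: -200.7 157.8
```

```bash
python3 -m jog '{"linear":[[0,0,0],[0,0,0],[0,0,0],[0,0,0],[0,0,0]],"spin":[9.5,9.5,9.5,9.5,9.4],"hand":[1,1,1,1,1]}' 22 >/dev/null
python3 -m jog '{"linear":[[-4,42,0],[-4,42,0],[-3,42,0],[-3,42,0],[-3,43,0]],"spin":[0,0,0,0,0],"hand":[1,1,1,1,1]}' 22 >/dev/null
python3 -m jog '{"linear":[[-3,43,0],[0,0,40],[0,0,0],[0,0,0],[0,0,0]],"spin":[0,0,0,0,0],"hand":[1,1,1,1,1]}' 22
python3 - <<'E'
from h import *
go(*chw(.0242,.0),.0465,4.24)
E
```

```text
time_s: 49.68
eef_pos: [0.582, 0.0615, 0.0835]
eef_rot: [0.0, 0.999, 0.038, 0.001]
wrist_force: [1.3, 0.3, -1.8]
width: 0.0454
grip_force: 24.0
spin 0.1  lin -2.0 1.6 37.0 | w/o turn first: -2.0 1.6
```

```bash
python3 -m jog '{"linear":[[-2,1,12],[0,0,8],[0,0,0],[0,0,0]],"spin":[0,0,0,0],"hand":[1,1,1,1]}' 22
python3 -m jog '{"linear":[[0,0,6],[0,0,5],[0,0,4],[0,0,0],[0,0,0]],"spin":[0,0,0,0,0],"hand":[1,1,1,1,1]}' 22
python3 - <<'E'
from h import *
go(*chw(.0242,.0),.0465,4.24)
E
```

```text
time_s: 50.18
eef_pos: [0.5791, 0.0597, 0.0618]
eef_rot: [0.0, 0.999, 0.037, -0.0]
wrist_force: [0.6, -0.1, -1.5]
width: 0.0455
grip_force: 24.0
time_s: 50.8
eef_pos: [0.5792, 0.0597, 0.047]
eef_rot: [0.0, 0.999, 0.037, 0.0]
wrist_force: [-0.1, 0.5, -1.4]
width: 0.0453
grip_force: 24.0
spin 0.0  lin 0.9 -0.0 0.5 | w/o turn first: 0.9 -0.0
```

```bash
python3 -m jog '{"linear":[[0,0,1],[0,0,0],[0,0,0],[0,0,0]],"spin":[0,0,0,0],"hand":[1,1,-0.4,-0.4]}' 22
python3 -m jog '{"linear":[[0,0,0],[0,0,-20],[0,0,-50],[0,0,-40],[0,0,0]],"spin":[0,0,0,0,0],"hand":[-0.4,-0.7,-1,-1,-1]}' 22
python3 -m jog '{"linear":[[-25,-50,-20],[-25,-50,-20],[-25,-50,0],[-25,-50,0],[-25,-50,0]],"spin":[0,0,0,0,0],"hand":[-1,-1,-1,-1,-1]}' 22 >/dev/null
python3 -m jog '{"linear":[[0,0,0],[0,0,0]],"spin":[0,0],"hand":[1,1]}' 30
python3 - <<'E'
from h import *
c=cam('top');crop(c,250,215,510,310,3,'pics/fin.png')
for n,y in(('bay1',.09),('bay2',0)):
    p=chw(.0245+.046,y);b=brass(c['color'],c,*p,.046);print(n,None if b is None else inch(b)-[0,y])
T=np.array([.5458,-.3625]);t=np.radians(5.39);R2=np.array([[np.cos(t),-np.sin(t)],[np.sin(t),np.cos(t)]])
for y in(.072,0):
    b=brass(c['color'],c,*(T+R2@[.046,y]),.028);print('tray',y,None if b is None else R2.T@(b-T)-[.0495,0])
go(*chw(-.074,.135),.09,4.24)
E
```

```text
time_s: 51.3
eef_pos: [0.5795, 0.0597, 0.0465]
eef_rot: [0.0, 0.999, 0.037, 0.001]
wrist_force: [-0.2, -0.7, -0.2]
width: 0.0598
grip_force: 0.0
time_s: 51.92
eef_pos: [0.5818, 0.0598, 0.1613]
eef_rot: [0.0, 0.999, 0.037, 0.005]
wrist_force: [0.0, 0.1, 1.1]
width: 0.0855
grip_force: 0.0
time_s: 52.8
eef_pos: [0.4357, 0.2994, 0.195]
eef_rot: [0.001, 0.999, 0.037, -0.001]
wrist_force: [0.8, 0.6, 0.1]
width: 0.0516
grip_force: 0.0
bay1 [ 0.0736 -0.0003]
bay2 [0.0718 0.0006]
tray 0.072 [-0.0016  0.0723]
tray 0 [-0.0007 -0.0015]
spin -0.0  lin 27.7 114.1 105.1 | w/o turn first: 27.8 114.1
```

View pics/fin.png

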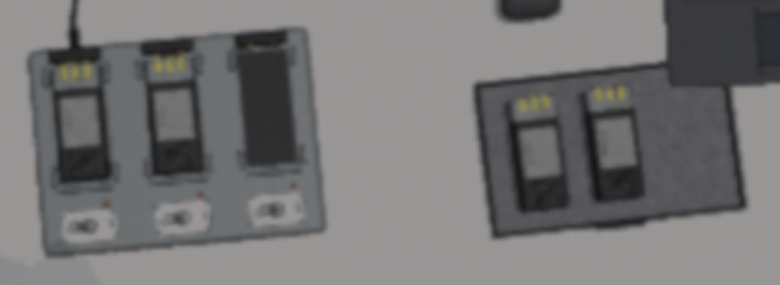

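The last picture shows two packs seated in bays 1 and 2, two packs flat in the tray, bay 3 empty and all bats left. Now I'll switch on bays 1 and 2.

```bash
python3 -m jog '{"linear":[[14,57,0],[14,57,0],[0,0,40],[0,0,50],[0,0,0]],"spin":[0,0,0,0,0],"hand":[1,1,1,1,1]}' 30 >/dev/null
python3 -m jog '{"linear":[[0,0,0],[0,0,0]],"spin":[0,0],"hand":[1,1]}' 30
python3 - <<'E'
from h import *
print(inch(get_state()['eef_pos']));go(*chw(-.074,.135),.058,4.24)
E
```

```text
time_s: 53.72
eef_pos: [0.4742, 0.1885, 0.1088]
eef_rot: [-0.001, 0.999, 0.037, 0.003]
wrist_force: [-0.4, 0.4, 0.7]
width: -0.0
grip_force: 0.0
[-0.072   0.1362]
spin -0.0  lin -2.0 1.2 50.8 | w/o turn first: -2.0 1.2
```

```bash
python3 -m jog '{"linear":[[-2,1,30],[0,0,20],[0,0,0],[0,8,0],[0,8,0]],"spin":[0,0,0,0,0],"hand":[1,1,1,1,1]}' >/dev/null
python3 -m jog '{"linear":[[0,8,0],[0,8,0],[0,3,0],[0,0,0],[0,0,0]],"spin":[0,0,0,0,0],"hand":[1,1,1,1,1]}'
python3 -m jog '{"linear":[[0,-12,0],[0,0,-50],[0,34,0],[0,34,0],[0,0,0]],"spin":[0,0,0,0,0],"hand":[1,1,1,1,1]}'
python3 -m jog '{"linear":[[0,0,50],[0,0,0],[0,8,0],[0,8,0],[0,8,0]],"spin":[0,0,0,0,0],"hand":[1,1,1,1,1]}'>/dev/null
python3 -m jog '{"linear":[[0,8,0],[0,3,0],[0,0,0],[0,0,0]],"spin":[0,0,0,0],"hand":[1,1,1,1]}'
python3 -m jog '{"linear":[[0,-12,0],[0,0,-60],[0,0,-40],[0,-50,0],[0,-50,0]],"spin":[0,0,0,0,0],"hand":[1,1,1,1,1]}'>/dev/null
python3 -m jog '{"linear":[[0,-50,0],[0,-50,0],[0,0,0],[0,0,0]],"spin":[0,0,0,0],"hand":[1,1,1,1]}'
python3 - <<'E'
from h import *
c=cam('top');on=cv2.imread('pics/top0.png')[:,:,::-1]
def dark(im,y):
    u,v=np.round(w2p(c,[[*chw(-.074,y),.045]])[0]).astype(int);g=cv2.cvtColor(np.ascontiguousarray(im),cv2.COLOR_RGB2GRAY)[v-4:v+5,u-8:u+9].astype(float)
    q=np.clip(.8*np.percentile(g,90)-g,0,None);return (q*np.arange(-8,9)).sum()/q.sum()
for y in(.09,0,-.09): print(y,'on-ref %.2f now %.2f'%(dark(on,y),dark(c['color'],y)))
for n,y in(('bay1',.09),('bay2',0)):
    b=brass(c['color'],c,*chw(.0705,y),.046);print(n,None if b is None else inch(b)-[0,y])
T=np.array([.5458,-.3625]);t=np.radians(5.39)
E
```

```text
time_s: 54.98
eef_pos: [0.4728, 0.1519, 0.0556]
eef_rot: [0.0, 0.999, 0.037, -0.0]
wrist_force: [0.9, 0.1, 0.4]
width: -0.0001
grip_force: 0.0
time_s: 55.6
eef_pos: [0.4773, 0.0956, 0.106]
eef_rot: [0.0, 0.999, 0.036, 0.0]
wrist_force: [-0.6, 0.4, 0.0]
width: 0.0001
grip_force: 0.0
time_s: 56.72
eef_pos: [0.4798, 0.0613, 0.0561]
eef_rot: [0.0, 0.999, 0.037, 0.0]
wrist_force: [0.7, 0.4, 1.0]
width: -0.0002
grip_force: 0.7
time_s: 57.85
eef_pos: [0.4635, 0.2727, 0.1553]
eef_rot: [0.001, 0.999, 0.038, -0.001]
wrist_force: [0.5, -0.8, -0.2]
width: -0.0001
grip_force: 0.0
0.09 on-ref 0.98 now 0.69
0 on-ref 0.73 now 0.72
-0.09 on-ref 1.53 now -1.44
bay1 [ 0.0737 -0.0003]
bay2 [0.0718 0.0005]
```

Bats 1 and 2 match their "on" reference, bat 3 reads off, and the packs are in place with the arm clear.

```bash
python3 -c "
from workcell import *
print(sign_off())"
```

```text
the job is handed in; nothing more can be done
None
```

The job is handed in, with no verdict returned: the two charged packs (bay 1 was empty from the start) lie in the ready tray, the two spent packs are seated in bays 1 and 2 with those bays on, and bay 3 is empty and off; one spent pack hit the contact block on its first seating and had to be re-seated.

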